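# Run down the loose wing nut on the engine holder

### The job

The brass wing nut on the engine holder is still loose: with a fingertip, push its wings round clockwise (seen from above), stroke after stroke, until it has come to its stop and sits snug on the clamp. Push only, do not pinch the wings between the fingers; do not lift, tip or shove the holder, and leave the other loose things on the cart where they are.

Things in the scene. Friction and masses are not known exactly. Their poses are not given: they have to be found in the camera images.
- wing_nut (a joint): turn angle (rad) of the loose brass wing nut about its upright stud. 0 = snug on the clamp, a hard stop; positive = that far unscrewed (counterclockwise from above), about 5 to 8.5 rad at the start. Clockwise pushing brings it down to 0. Light friction (0.02 N m, about 1 N at the wings); it stays where it is left and sinks 1.5 mm per turn.
- wing_top (a point): on the axis of the brass nut, level with its wing tops; axes turn with it: x along the wings, z up; snug, x points 0.5 rad counterclockwise of the holder's x. Two wings: round ears, diameter 20 mm, 6 mm thick, centred 17 mm each side of the axis, 10 mm below this point (span 54 mm). Hub: diameter 19 mm, 13 to 26 mm below. Stud ends 4 to 6 mm below; washer and clamp strap lie 26 mm below or lower.
- stand: engine holder, about 3 kg, loose on the mat on rubber feet; origin under its centre, x along the crankshaft (flywheel, carburettor to -x), y towards the brass nut, z up. Grey base 120 (x) x 160 (y) x 16 mm; aluminium rails 56 mm high at |y| 22 to 66 mm. Brass nut at x = 0, y = +52 mm, wing tops 96 mm high when snug. At y = -52 mm a like nut of steel, already tight, does not turn.
- head_top (a point): centre of the top of the upright finned head of the engine in the holder (110 mm above the mat); axes as the holder's. Head: diameter 42 mm, reaching 34 mm down; the glow plug stands 12 mm above this point. The brass nut's axis is 52 mm away, so no finger fits between the head and the nut. Carburettor: diameter 19 mm, 36 mm to -x, its top 20 mm below this point.
- spare_head: spare finned aluminium engine head, diameter 42 mm, 32 mm high, loose; origin under its centre
- coupler: brass exhaust coupler, tube of diameter 22 mm, 34 mm high, standing loose; origin under its centre
- air_filter: black rubber air filter, diameter 42 mm, 46 mm high, loose; origin under its centre
- cross_wrench: chrome four-way cross wrench lying loose, 156 mm across, 18 mm high; origin under its centre
- fuel_bottle: white fuel bottle with red cap, diameter 66 mm, 160 mm high, loose; origin under its centre
- driver: black-handled screwdriver lying loose, 190 mm long; origin under its middle
Not all that is in view belongs to the job. What is shaped like the stand but green or pink is not meant.

How it is judged:
By the outcome, as a careful person would: the job done as asked, in the order asked, and still so for the second after the job is handed in, with the robot touching nothing.
It also fails if it takes over 45 s, if anything falls off the work surface, if the arm or the gripper's body presses on something with over 40 N, if the wrist force passes 120 N, or if a joint passes its speed limit or range.

### The arm

A 6-joint arm with a two-finger parallel gripper is mounted at the origin on the work surface. World frame = base frame: x ahead of the robot, y to its left, z up, the work surface at z = 0. Lengths are in mm, angles in rad, forces in N, time in s.
With the tool pointing down it reaches from about 350 to 875 mm from the base axis. Payload 4.2 kg.
Tool frame: the origin (TCP) lies at the very end of the fingers, on their centre line; the grasp point (between the pads) lies arm.grip_depth behind it (arm.grip_depth is the distance from the TCP to the grasp point, in mm); x points along the fingers, y is the direction in which the jaws open and shut, and the axes are right-handed (so a half turn about x gives the same grasp; the last joint's range is limited). The gripper opens to 85 mm and grips with 20 to 120 N. Pads are 22 mm wide; open, the fingers measure 114 mm over their backs; the gripper's body (76 mm by 85 mm) begins 54 mm behind the grasp point. The pads swing forward as they close: fully open they stand 13 mm farther back than shut.
Start: joints at [-0.932, 0.385, 0.008, 0, -1.194, -0.259], TCP at [231.723, -580.434, 231.312] pointing down, gripper open.
Joint ranges: [-3.14, 3.14], [-1.21, 2.06], [-1.07, 1.41], [-3.16, 2.05], [-2.99, -0.16], [-3.1, 3.1]. Speed limits (rad/s): [2.79, 2.79, 3.14, 3.14, 3.14, 3.14].

### API

Orientations are given as a unit quaternion [x, y, z, w].
In Python, from bench import arm, get_image, models gives the robot as it stands.
- The arm moves only by the tool arm_command, never from a script. Its argument "rows" is a list of rows, each an object of numbers: "dx", "dy", "dz": the shift along the tool's x, y, z in m; "wx", "wy", "wz": the turn, a rotation vector about the tool's x, y, z in degrees; "gripper": the closure, from -1 (fully open) to 1 (shut). A call has exactly 8 rows; each row is the pose to reach, as a shift and turn from the pose measured when the call began, along the tool's axes at that moment; what a row does not reach only later rows make up. A row lasts 1/10 s, in which the tool goes at most 50 mm and 8.59 degrees, less where a joint would pass 70% of its speed; a pose out of reach is approached as far as the arm can. A call with a gripper value outside its range is refused whole. The fingers move at their own pace and stop on an object; the grip force is fixed at half the most. Time passes only in rows, so rows that repeat a pose let the fingers close, or fill a call up. It gives the time, the measured TCP pose, the force and the opening at its end, in the units of the state.
- arm.read_state(): the state, without advancing time (a new reading comes with each control period).
- get_image(name): name is "side" or "top"; returns a dict with "img" (480x640x3 uint8, red, green, blue), "K" (3x3 intrinsics, pixels), "rvec" (rotation vector, rad) and "tvec" (3), from world to camera coordinates, as OpenCV has them. Camera axes: x right, y down, z forward; pixel columns grow to the right and rows downward; lengths in mm; the calibration is good to about 2 mm. A picture is of the moment at which its call begins. There is no depth.
- arm.job_done(): hands the job in, once; it reports no verdict.
Trained networks look in the newest picture that a camera, given by its name, has taken for a name from the list of things; names that differ only in an ending like _2 or _b are one class to them, and where a whole thing is asked for, a point or a joint stands for the part that bears it (a point fixed in the world has none). Each returns a list of dicts, best first, with "conf" (0 to 1); they miss things now and then, are a little off and sometimes report something else, mostly with a low value. They report only what shows in the picture. A call takes as long as a camera call. They do not tell look-alikes from the thing itself.
- models.cut_out(camera, query): "mask" (480x640 bool, what is visible of it) and "extent" ([left, top, right, bottom] in pixels, round what is visible of it).
The state is a dict: "clock": time; "joints": joint angles; "joint_vel": joint speeds; "joint_efforts": joint torques, N m; "position": TCP position; "ee_rot": TCP orientation; "contact_force": force on the tool from outside, world axes, zero at the start; "wrist_torque": the same for the moment, N m; "gripper_width": finger opening in mm.
Only numpy, scipy, OpenCV 4.12 (cv2) and the standard library are available. Lean on these libraries where they do the work, as an engineer would, in place of code of your own. Each camera call takes 0.05 s, during which the arm holds its last target.

## Working session

There is one attempt and no reset: what is moved stays moved. The work goes in short steps, Python scripts to look and compute and a tool call to move; the robot and the scene stay as the last step left them, time stands still between calls to the robot, and variables do not carry over. Pictures are saved under pics/ and viewed, and the job is handed in when it is done.

Besides the shell and the picture viewer there is one more tool, called after "Emit:" by a JSON object that holds its "api" and its "payload", one argument or row to a line. arm_command: Moves the arm, as the interface text tells. Its arguments: {"type":"object","properties":{"rows":{"type":"array"}},"required":["rows"]}

```bash
mkdir -p pics; ls; python3 - <<'E'
from bench import arm,get_image,models
import cv2,numpy as np
s=arm.read_state(); print({k:np.round(v,3).tolist() for k,v in s.items()}, arm.grip_depth)
for c in("side","top"):
    g=get_image(c); cv2.imwrite(f"pics/{c}0.png",g["img"][:,:,::-1]); print(c,g["K"].tolist(),g["rvec"],g["tvec"])
    for q in("stand","wing_nut","head_top","wing_top"):
        for r in models.cut_out(c,q)[:4]: print(c,q,round(r["conf"],2),r["extent"])
print(arm.read_state()["clock"])
E
```

```text
pics
{'clock': 0.0, 'joints': [-0.932, 0.386, 0.007, -0.001, -1.194, -0.259], 'joint_vel': [-0.0, -0.001, 0.0, -0.001, 0.001, 0.0], 'joint_efforts': [-0.001, -39.229, 18.84, 4.186, -0.005, 0.0], 'position': [231.513, -579.917, 230.229], 'ee_rot': [-0.133, 0.695, 0.134, 0.694], 'contact_force': [-0.389, 0.235, -0.32], 'wrist_torque': [0.036, -0.046, -0.027], 'gripper_width': 85.844} 18.700000000000003
side [[618.1457786956208, 0.0, 321.22411853361695], [0.0, 618.1457786956208, 235.9268224090509], [0.0, 0.0, 1.0]] [ 0.50123326 -2.69895243  1.19035045] [ 409.27055072  181.4996974  1359.67579177]
side stand 0.96 [306.8, 285.5, 396.3, 359.1]
side stand 0.93 [413.0, 164.8, 451.3, 228.1]
side stand 0.76 [250.9, 214.8, 330.8, 278.7]
side wing_nut 0.6 [437.2, 162.5, 448.7, 176.6]
side wing_nut 0.53 [268.3, 222.1, 277.8, 238.5]
side head_top 0.83 [307.3, 283.8, 398.7, 362.2]
side head_top 0.75 [253.0, 216.5, 332.8, 278.4]
side head_top 0.61 [415.6, 167.0, 452.1, 228.5]
side wing_top 0.67 [329.6, 225.0, 348.0, 244.2]
side wing_top 0.43 [370.7, 305.4, 380.3, 323.2]
top [[551.6424864243609, 0.0, 315.4896318915851], [0.0, 551.6424864243609, 236.36184649128336], [0.0, 0.0, 1.0]] [ 2.10315538 -2.12201406  0.18862518] [  28.02267351  446.61153285 1341.72072241]
top stand 0.74 [453.7, 299.1, 485.1, 332.6]
top stand 0.64 [297.8, 174.3, 373.0, 245.2]
top stand 0.56 [239.7, 258.9, 295.6, 328.6]
top wing_nut 0.63 [249.4, 307.5, 266.0, 318.5]
top wing_nut 0.62 [308.0, 186.1, 331.4, 197.5]
top wing_nut 0.52 [463.3, 205.7, 494.7, 274.2]
top wing_nut 0.49 [473.4, 311.6, 485.9, 328.4]
top head_top 0.95 [238.4, 262.4, 296.5, 330.3]
top head_top 0.92 [456.7, 299.8, 486.9, 332.1]
top head_top 0.87 [294.2, 179.6, 367.6, 250.2]
top wing_top 0.59 [472.9, 314.6, 483.8, 322.1]
top wing_top 0.47 [305.4, 188.8, 328.9, 197.7]
0.5
```

View pics/side0.png

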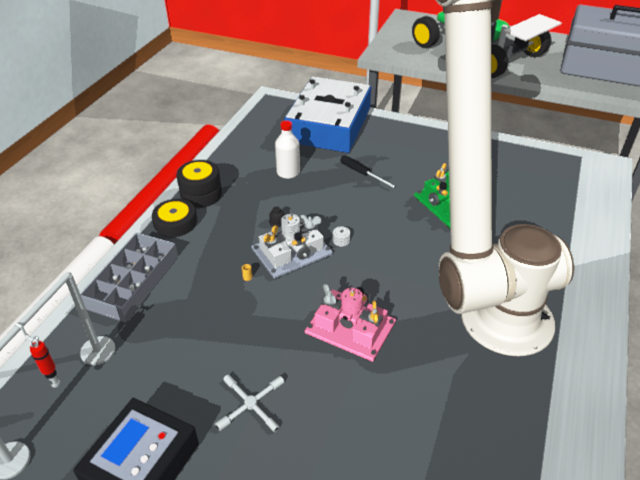

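View pics/top0.png

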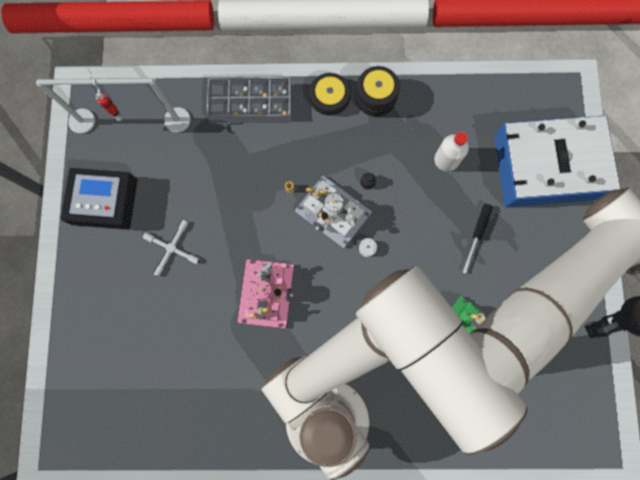

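Lookalikes for the brass nut: the grey stand's brass nut (top 319,191; side 271,232), its steel nut (side 313,221), the pink stand's (top 258,313), the green stand's (top 478,318), and the coupler (top 290,187). By the description it is the one on the grey stand. Close crops next.

```bash
python3 - <<'E'
import cv2
a=cv2.imread("pics/side0.png")[195:290,235:365]; b=cv2.imread("pics/top0.png")[165:260,275:405]
cv2.imwrite("pics/crop0.png",cv2.vconcat([cv2.resize(x,None,fx=3.1*2*.98/2,fy=3.1,interpolation=cv2.INTER_CUBIC) for x in(a,b)]))
cv2.imwrite("pics/crop1.png",cv2.resize(a,None,fx=6,fy=6,interpolation=cv2.INTER_CUBIC))
cv2.imwrite("pics/crop2.png",cv2.resize(b,None,fx=6,fy=6,interpolation=cv2.INTER_CUBIC))
E
```

```text
(no output)
```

View pics/crop1.png

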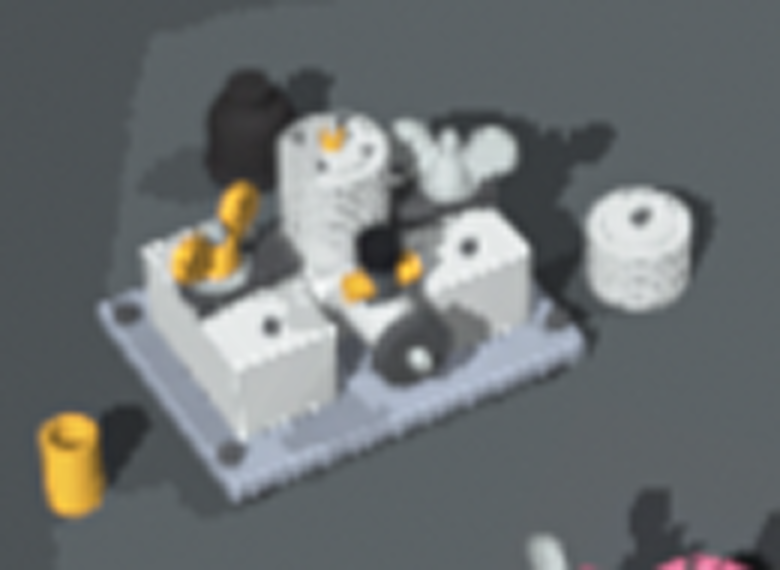

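View pics/crop2.png

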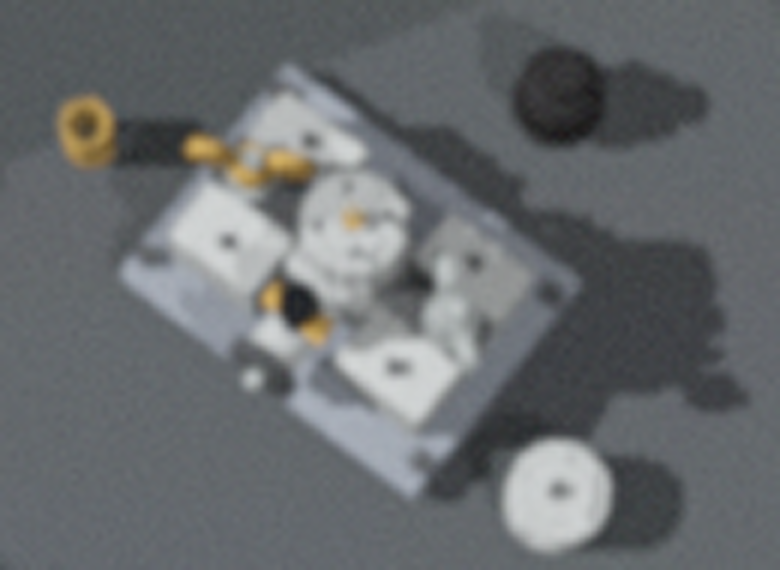

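```bash
cat > h.py <<'E'
import numpy as np,cv2
from scipy.optimize import least_squares
CAM={"side":([[618.1457786956208,0,321.22411853361695],[0,618.1457786956208,235.9268224090509],[0,0,1]],[ 0.50123326,-2.69895243,1.19035045],[ 409.27055072,181.4996974,1359.67579177]),
"top":([[551.6424864243609,0,315.4896318915851],[0,551.6424864243609,236.36184649128336],[0,0,1]],[ 2.10315538,-2.12201406,0.18862518],[  28.02267351,446.61153285,1341.72072241])}
def proj(c,P):
    K,r,t=[np.array(v,float) for v in CAM[c]]
    return cv2.projectPoints(np.array(P,float).reshape(-1,1,3),r,t,K,None)[0].reshape(-1,2)
def s2w(p,P):
    P=np.atleast_2d(P); c,s=np.cos(p[2]),np.sin(p[2])
    return np.c_[p[0]+c*P[:,0]-s*P[:,1],p[1]+s*P[:,0]+c*P[:,1],P[:,2]]
E
cat > fit.py <<'E'
from h import *
T=lambda x,y:(275+(x+.5)/6-.5,165+(y+.5)/6-.5); S=lambda x,y:(235+(x+.5)/6-.5,195+(y+.5)/6-.5)
obs=[("top",(-60,80,16),T(120,266)),("top",(60,80,16),T(287,65)),("top",(60,-80,16),T(581,280)),("top",(-60,-80,16),T(415,498)),
("top",(0,0,118),T(352,218)),("side",(0,0,118),S(333,138)),
("side",(-60,80,8),S(235,490)),("side",(60,80,16),S(100,306)),("side",(-60,-80,16),S(583,340))]
# note side corners
def f(p):
    r=[]
    for c,P,o in obs: r.append(proj(c,s2w(p,P))[0]-o)
    return np.ravel(r)
b=least_squares(f,[560,0,-.65],loss="soft_l1"); p=b.x; print(p,np.round(f(p).reshape(-1,2),1).tolist())
ears=[("top",1,T(288,163)),("top",-1,T(205,149)),("side",1,S(238,207)),("side",-1,S(190,258))]
for lift in(1,1.5,2):
  def g(q):
    r=[]
    for c,s,o in ears:
        w=s2w(p,(0,52,86+lift))[0]; w=w+[q[1],q[2],0]+s*17*np.array([np.cos(q[0]),np.sin(q[0]),0]); r.append(proj(c,w)[0]-o)
    return np.ravel(r)
  for a0 in(-1.5,):
    z=least_squares(g,[a0,0,0]); print(lift,z.x,np.round(g(z.x),1), "axis",s2w(p,(0,52,86))[0][:2]+z.x[1:])
    d=(z.x[0]-p[2]-.5); print("nut angle mod pi",d%np.pi,d%np.pi+np.pi,d%np.pi+2*np.pi)
E
python3 fit.py
```

```text
[521.74614689 -20.61321342  -0.6758967 ] [[-0.5, 0.1], [0.3, -1.4], [0.0, -0.7], [-0.8, -1.0], [0.1, -1.3], [0.8, -0.9], [0.6, 2.1], [0.6, -0.2], [1.5, 0.6]]
1 [-1.73931742  1.4724235   1.02591248] [ 0.3 -1.   0.6 -0.7  0.7  1.1  0.4  1. ] axis [555.74962095  20.9803062 ]
nut angle mod pi 1.5781719313447828 4.719764584934576 7.861357238524369
1.5 [-1.73922855  1.31373988  1.19921714] [ 0.3 -1.   0.5 -0.7  0.7  1.   0.5  0.9] axis [555.59093733  21.15361085]
nut angle mod pi 1.5782608084542213 4.719853462044014 7.861446115633807
2 [-1.73913964  1.15507107  1.37247078] [ 0.2 -1.   0.4 -0.7  0.7  0.9  0.5  0.9] axis [555.43226853  21.3268645 ]
nut angle mod pi 1.5783497131728226 4.7199423667626155 7.861535020352409
```

```bash
cat >> h.py <<'E'
from scipy.spatial.transform import Rotation as R
AX=np.array([555.5,21.2]); YAW=-.676
def rel(st,pos,yang,grip=None):
    """shift m and rotvec deg in tool axes for target pos mm and tool-y heading yang deg (tool down)"""
    R0=R.from_quat(st["ee_rot"]); a=np.radians(yang); y=np.array([np.cos(a),np.sin(a),0]); x=np.array([0,0,-1.])
    Rt=R.from_matrix(np.c_[x,y,np.cross(x,y)])
    d=R0.inv().apply(np.array(pos)-st["position"])/1000; w=(R0.inv()*Rt).as_rotvec(degrees=True)
    return d,w
def ypos(st): 
    y=R.from_quat(st["ee_rot"]).as_matrix()[:,1]; return np.degrees(np.arctan2(y[1],y[0]))
def ear(phi,rc=22,gap=0,z=87,half=11):
    """block pose for ear at stand angle phi deg, on its ccw side"""
    a=np.radians(phi)+YAW; u=np.array([np.cos(a),np.sin(a)]); t=np.array([-u[1],u[0]])
    p=AX+rc*u+(3+half+gap)*t; return [*p,z],np.degrees(a)
def rows(st,targets):
    for p,ya in targets:
        best=min((rel(st,p,ya+k) for k in((0,) )),key=lambda v:np.linalg.norm(v[1]))
        d,w=best; print("d",np.round(d,4).tolist(),"w",np.round(w,1).tolist())
E
python3 - <<'E'
from h import *; from bench import arm
s=arm.read_state(); print(ypos(s),s["joints"])
p,a=ear(119,gap=12,z=150); print(p,a)
rows(s,[(p,a),(p,a-180)])
E
```

```text
111.76407359844806 [-9.32364661e-01  3.84699454e-01  7.84582073e-03 -3.05929374e-05
 -1.19398210e+00 -2.58565666e-01]
[np.float64(533.5930135393111), np.float64(47.2784191279148), 150] 80.26805304915635
d [0.0813, 0.471, 0.5131] w [31.5, 0.0, -0.0]
d [0.0813, 0.471, 0.5131] w [-148.5, 0.0, 0.0]
```

Emit:
{"api": "arm_command", "payload": {
  "rows": [
    {"dx": 0.03, "dy": 0.471, "dz": 0.513, "wx": -148.5, "gripper": 1},
    {"dx": 0.03, "dy": 0.471, "dz": 0.513, "wx": -148.5, "gripper": 1},
    {"dx": 0.03, "dy": 0.471, "dz": 0.513, "wx": -148.5, "gripper": 1},
    {"dx": 0.03, "dy": 0.471, "dz": 0.513, "wx": -148.5, "gripper": 1},
    {"dx": 0.03, "dy": 0.471, "dz": 0.513, "wx": -148.5, "gripper": 1},
    {"dx": 0.03, "dy": 0.471, "dz": 0.513, "wx": -148.5, "gripper": 1},
    {"dx": 0.03, "dy": 0.471, "dz": 0.513, "wx": -148.5, "gripper": 1},
    {"dx": 0.03, "dy": 0.471, "dz": 0.513, "wx": -148.5, "gripper": 1}
  ]
}}

```text
validation failed for argument at $.ro...
```

```bash
python3 - <<'E'
from h import *; from bench import arm
s=arm.read_state(); print(ypos(s),s["joints"],s["position"],s["clock"],s["gripper_width"])
p,a=ear(119,gap=12,z=150); print(p,a)
rows(s,[(p,a-180)])
E
```

```text
111.76407359844806 [-9.32364661e-01  3.84699454e-01  7.84582073e-03 -3.05929374e-05
 -1.19398210e+00 -2.58565666e-01] [ 231.7375595  -580.40397757  231.28661167] 0.5 85.02383516207975
[np.float64(533.5930135393111), np.float64(47.2784191279148), 150] 80.26805304915635
d [0.0813, 0.471, 0.5131] w [-148.5, 0.0, 0.0]
```

Emit:
{"api": "arm_command", "payload": {
  "rows": [
    {"dx": 0.03, "dy": 0.471, "dz": 0.513, "wx": -148.5, "wy": 0, "wz": 0, "gripper": 1},
    {"dx": 0.03, "dy": 0.471, "dz": 0.513, "wx": -148.5, "wy": 0, "wz": 0, "gripper": 1},
    {"dx": 0.03, "dy": 0.471, "dz": 0.513, "wx": -148.5, "wy": 0, "wz": 0, "gripper": 1},
    {"dx": 0.03, "dy": 0.471, "dz": 0.513, "wx": -148.5, "wy": 0, "wz": 0, "gripper": 1},
    {"dx": 0.03, "dy": 0.471, "dz": 0.513, "wx": -148.5, "wy": 0, "wz": 0, "gripper": 1},
    {"dx": 0.03, "dy": 0.471, "dz": 0.513, "wx": -148.5, "wy": 0, "wz": 0, "gripper": 1},
    {"dx": 0.03, "dy": 0.471, "dz": 0.513, "wx": -148.5, "wy": 0, "wz": 0, "gripper": 1},
    {"dx": 0.03, "dy": 0.471, "dz": 0.513, "wx": -148.5, "wy": 0, "wz": 0, "gripper": 1}
  ]
}}

```text
clock: 1.3
position: [405.5, -218.4, 214.5]
ee_rot: [0.504, -0.496, -0.503, -0.496]
contact_force: [1.0, 0.2, 0.9]
gripper_width: -0.1
```

```bash
python3 - <<'E'
from h import *; from bench import arm
s=arm.read_state(); print(ypos(s),s["joints"],s["position"],s["clock"],s["gripper_width"])
p,a=ear(119,gap=12,z=150); print(p,a)
rows(s,[(p,a-180)])
E
```

```text
-179.12799773562642 [-1.39712203e-01  1.16121125e-01 -4.03579175e-01  1.12672673e-04
 -1.04972017e+00  1.54875283e-01] [ 405.51033138 -218.42803689  214.53727142] 1.3 -0.08387459990761208
[np.float64(533.5930135393111), np.float64(47.2784191279148), 150] 80.26805304915635
d [0.0646, -0.132, 0.2637] w [-79.4, -0.1, 0.1]
```

Emit:
{"api": "arm_command", "payload": {
  "rows": [
    {"dx": 0.065, "dy": -0.132, "dz": 0.264, "wx": -79.4, "wy": 0, "wz": 0, "gripper": 1},
    {"dx": 0.065, "dy": -0.132, "dz": 0.264, "wx": -79.4, "wy": 0, "wz": 0, "gripper": 1},
    {"dx": 0.065, "dy": -0.132, "dz": 0.264, "wx": -79.4, "wy": 0, "wz": 0, "gripper": 1},
    {"dx": 0.065, "dy": -0.132, "dz": 0.264, "wx": -79.4, "wy": 0, "wz": 0, "gripper": 1},
    {"dx": 0.065, "dy": -0.132, "dz": 0.264, "wx": -79.4, "wy": 0, "wz": 0, "gripper": 1},
    {"dx": 0.065, "dy": -0.132, "dz": 0.264, "wx": -79.4, "wy": 0, "wz": 0, "gripper": 1},
    {"dx": 0.065, "dy": -0.132, "dz": 0.264, "wx": -79.4, "wy": 0, "wz": 0, "gripper": 1},
    {"dx": 0.065, "dy": -0.132, "dz": 0.264, "wx": -79.4, "wy": 0, "wz": 0, "gripper": 1}
  ]
}}

```text
clock: 2.1
position: [534.0, 49.4, 148.8]
ee_rot: [0.696, -0.124, -0.696, -0.124]
contact_force: [-0.2, 0.6, 0.0]
gripper_width: 0.1
```

```bash
python3 - <<'E'
from h import *; from bench import arm,get_image
s=arm.read_state(); print(ypos(s),s["joints"],s["position"],s["clock"],s["gripper_width"])
p,a=ear(119,gap=8,z=87); print(p,a)
rows(s,[(p,a-180)])
g=get_image("side"); cv2.imwrite("pics/side1.png",cv2.resize(g["img"][130:300,200:390,::-1],None,fx=4,fy=3.5))
E
```

```text
-110.20954827500044 [ 3.95222337e-01  3.12097341e-01 -3.27622711e-01  8.88537919e-04
 -9.31251430e-01  8.22320578e-01] [534.0290242   49.40471107 148.82229872] 2.1 0.07843417473462524
[np.float64(537.5354510179043), np.float64(46.60226328242988), 87] 80.26805304915635
d [0.0618, 0.0014, -0.0042] w [-10.5, -0.0, -0.0]
```

View pics/side1.png

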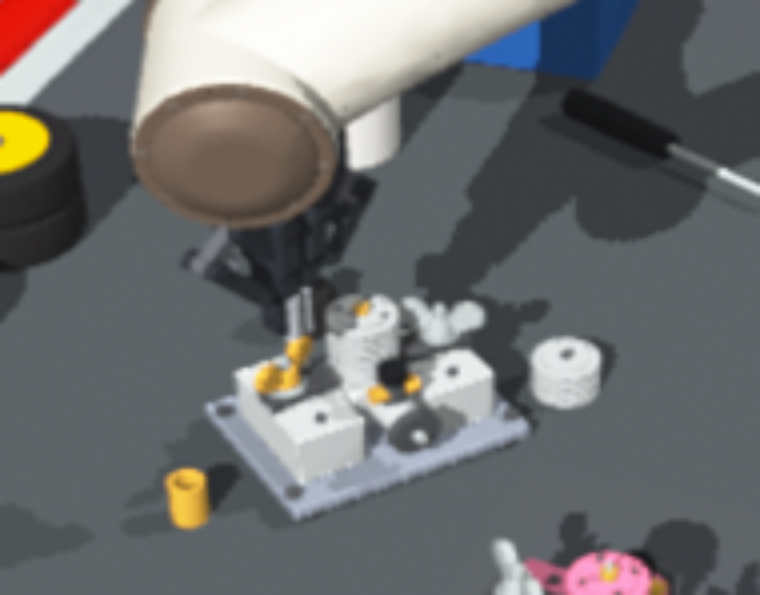

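```bash
python3 - <<'E'
from h import *
P=proj("side",[[534,49.4,148.8],[555.5,21.2,97],[537.5,46.6,87]]); print(P, (P-[200,130])*[4,3.5])
E
```

```text
[[272.86531513 224.10517268]
 [270.6491099  231.23718416]
 [273.45056074 243.31581979]] [[291.46126054 329.36810439]
 [282.59643958 354.33014457]
 [293.80224295 396.60536927]]
```

Emit:
{"api": "arm_command", "payload": {
  "rows": [
    {"dx": 0.0, "dy": 0.0014, "dz": -0.0042, "wx": -10.5, "wy": 0, "wz": 0, "gripper": 1},
    {"dx": 0.0, "dy": 0.0014, "dz": -0.0042, "wx": -10.5, "wy": 0, "wz": 0, "gripper": 1},
    {"dx": 0.02, "dy": 0.0014, "dz": -0.0042, "wx": -10.5, "wy": 0, "wz": 0, "gripper": 1},
    {"dx": 0.04, "dy": 0.0014, "dz": -0.0042, "wx": -10.5, "wy": 0, "wz": 0, "gripper": 1},
    {"dx": 0.055, "dy": 0.0014, "dz": -0.0042, "wx": -10.5, "wy": 0, "wz": 0, "gripper": 1},
    {"dx": 0.062, "dy": 0.0014, "dz": -0.0042, "wx": -10.5, "wy": 0, "wz": 0, "gripper": 1},
    {"dx": 0.062, "dy": 0.0014, "dz": -0.0042, "wx": -10.5, "wy": 0, "wz": 0, "gripper": 1},
    {"dx": 0.062, "dy": 0.0014, "dz": -0.0042, "wx": -10.5, "wy": 0, "wz": 0, "gripper": 1}
  ]
}}

```text
clock: 2.95
position: [537.8, 45.9, 87.8]
ee_rot: [0.705, -0.059, -0.704, -0.059]
contact_force: [0.5, 0.9, -0.1]
gripper_width: -0.2
```

```bash
python3 - <<'E'
from h import *; from bench import arm
s=arm.read_state(); print(ypos(s),s["position"],s["contact_force"],s["clock"])
T=[]
for phi in np.linspace(119,119-56,8):
    p,a=ear(phi,gap=0); T.append((p,a-180))
rows(s,T)
E
```

```text
-99.58668635793119 [537.82651727  45.88892912  87.83568694] [ 0.46068826  0.90144499 -0.06542247] 2.95
d [0.0008, -0.0006, -0.0076] w [0.1, -0.1, -0.0]
d [0.0009, -0.0024, -0.0108] w [8.1, -0.1, -0.0]
d [0.0009, -0.0036, -0.0142] w [16.1, -0.1, 0.0]
d [0.0009, -0.0044, -0.0178] w [24.1, -0.1, 0.0]
d [0.0009, -0.0047, -0.0214] w [32.1, -0.1, 0.0]
d [0.0009, -0.0044, -0.025] w [40.1, -0.1, 0.0]
d [0.0009, -0.0037, -0.0286] w [48.1, -0.1, 0.0]
d [0.0009, -0.0025, -0.032] w [56.1, -0.1, 0.0]
```

Emit:
{"api": "arm_command", "payload": {
  "rows": [
    {"dx": 0.001, "dy": -0.0006, "dz": -0.0076, "wx": 0, "wy": 0, "wz": 0, "gripper": 1},
    {"dx": 0.001, "dy": -0.0024, "dz": -0.0108, "wx": 8, "wy": 0, "wz": 0, "gripper": 1},
    {"dx": 0.001, "dy": -0.0036, "dz": -0.0142, "wx": 16, "wy": 0, "wz": 0, "gripper": 1},
    {"dx": 0.001, "dy": -0.0044, "dz": -0.0178, "wx": 24, "wy": 0, "wz": 0, "gripper": 1},
    {"dx": 0.001, "dy": -0.0047, "dz": -0.0214, "wx": 32, "wy": 0, "wz": 0, "gripper": 1},
    {"dx": 0.001, "dy": -0.0044, "dz": -0.025, "wx": 40, "wy": 0, "wz": 0, "gripper": 1},
    {"dx": 0.001, "dy": -0.0037, "dz": -0.0286, "wx": 48, "wy": 0, "wz": 0, "gripper": 1},
    {"dx": 0.001, "dy": -0.0025, "dz": -0.032, "wx": 56, "wy": 0, "wz": 0, "gripper": 1}
  ]
}}

```text
clock: 3.75
position: [570.5, 43.2, 87.5]
ee_rot: [0.594, -0.384, -0.592, -0.385]
contact_force: [-1.5, 0.7, 0.1]
gripper_width: 0.2
```

```bash
python3 - <<'E'
from h import *; from bench import arm,get_image
s=arm.read_state(); print(ypos(s),s["position"],s["contact_force"],s["wrist_torque"],s["clock"])
T=[]
for phi in np.linspace(63,63-64,9)[1:]:
    p,a=ear(phi,gap=0); T.append((p,a-180))
rows(s,T)
g=get_image("side"); cv2.imwrite("pics/side2.png",cv2.resize(g["img"][185:285,235:365,::-1],None,fx=6,fy=6,interpolation=cv2.INTER_CUBIC))
E
```

```text
-155.94390709227662 [570.49637424  43.15007298  87.52387458] [-1.48628702  0.6814169   0.1263574 ] [0.15264022 0.18956021 0.01663225] 3.75
d [0.0005, -0.0011, -0.003] w [7.8, -0.0, 0.1]
d [0.0005, -0.0023, -0.0064] w [15.8, -0.0, 0.1]
d [0.0005, -0.0031, -0.01] w [23.8, -0.0, 0.1]
d [0.0005, -0.0034, -0.0136] w [31.8, -0.0, 0.1]
d [0.0005, -0.0032, -0.0173] w [39.8, -0.0, 0.1]
d [0.0005, -0.0025, -0.0208] w [47.8, 0.0, 0.1]
d [0.0006, -0.0013, -0.0243] w [55.8, 0.0, 0.1]
d [0.0006, 0.0004, -0.0275] w [63.8, 0.0, 0.1]
```

View pics/side2.png

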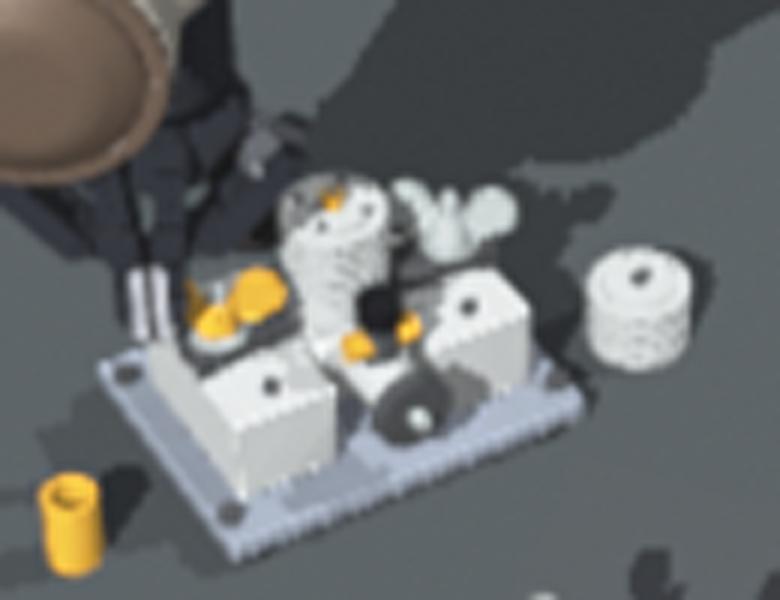

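The nut has turned about 55° with the finger, and the holder has not moved (its corners are unchanged). I continue the stroke.

Emit:
{"api": "arm_command", "payload": {
  "rows": [
    {"dx": 0.0005, "dy": -0.0011, "dz": -0.003, "wx": 8, "wy": 0, "wz": 0, "gripper": 1},
    {"dx": 0.0005, "dy": -0.0023, "dz": -0.0064, "wx": 16, "wy": 0, "wz": 0, "gripper": 1},
    {"dx": 0.0005, "dy": -0.0031, "dz": -0.01, "wx": 24, "wy": 0, "wz": 0, "gripper": 1},
    {"dx": 0.0005, "dy": -0.0034, "dz": -0.0136, "wx": 32, "wy": 0, "wz": 0, "gripper": 1},
    {"dx": 0.0005, "dy": -0.0032, "dz": -0.0173, "wx": 40, "wy": 0, "wz": 0, "gripper": 1},
    {"dx": 0.0005, "dy": -0.0025, "dz": -0.0208, "wx": 48, "wy": 0, "wz": 0, "gripper": 1},
    {"dx": 0.0005, "dy": -0.0013, "dz": -0.0243, "wx": 56, "wy": 0, "wz": 0, "gripper": 1},
    {"dx": 0.0005, "dy": 0.0004, "dz": -0.0275, "wx": 64, "wy": 0, "wz": 0, "gripper": 1}
  ]
}}

```text
clock: 4.6
position: [583.2, 17.9, 87.9]
ee_rot: [-0.298, 0.64, 0.296, 0.644]
contact_force: [1.0, 1.1, 0.3]
gripper_width: -0.1
```

```bash
python3 - <<'E'
from h import *; from bench import arm
s=arm.read_state(); print(ypos(s),s["position"],s["contact_force"],s["clock"],s["joints"])
T=[]
for phi in [-9,-17,-25,-33,-41,-47]:
    p,a=ear(phi,gap=0); T.append((p,a-180))
p,a=ear(-47,gap=3); T.append((p,a-180)); p,a=ear(-47,gap=3,z=125); T.append((p,a-180))
rows(s,T)
E
```

```text
139.66348956313047 [583.19338628  17.90286724  87.85745818] [0.972876   1.08514908 0.3403247 ] 4.6 [ 0.30870978  0.45198571 -0.2847697   0.00152807 -0.82809497 -1.01373563]
d [0.0008, -0.0004, -0.0044] w [7.4, 0.3, 0.2]
d [0.0008, -0.0017, -0.0078] w [15.4, 0.3, 0.2]
d [0.0008, -0.0025, -0.0113] w [23.4, 0.3, 0.2]
d [0.0008, -0.0028, -0.0149] w [31.4, 0.3, 0.2]
d [0.0008, -0.0026, -0.0186] w [39.4, 0.3, 0.1]
d [0.0008, -0.0022, -0.0212] w [45.4, 0.3, 0.1]
d [0.0008, -0.0043, -0.0191] w [45.4, 0.3, 0.1]
d [-0.0372, -0.0045, -0.019] w [45.4, 0.3, 0.1]
```

Emit:
{"api": "arm_command", "payload": {
  "rows": [
    {"dx": 0.0008, "dy": -0.0004, "dz": -0.0044, "wx": 7.5, "wy": 0, "wz": 0, "gripper": 1},
    {"dx": 0.0008, "dy": -0.0017, "dz": -0.0078, "wx": 15.5, "wy": 0, "wz": 0, "gripper": 1},
    {"dx": 0.0008, "dy": -0.0025, "dz": -0.0113, "wx": 23.5, "wy": 0, "wz": 0, "gripper": 1},
    {"dx": 0.0008, "dy": -0.0028, "dz": -0.0149, "wx": 31.5, "wy": 0, "wz": 0, "gripper": 1},
    {"dx": 0.0008, "dy": -0.0026, "dz": -0.0186, "wx": 39.5, "wy": 0, "wz": 0, "gripper": 1},
    {"dx": 0.0008, "dy": -0.0022, "dz": -0.0212, "wx": 45.5, "wy": 0, "wz": 0, "gripper": 1},
    {"dx": 0.0008, "dy": -0.0043, "dz": -0.0185, "wx": 45.5, "wy": 0, "wz": 0, "gripper": 1},
    {"dx": -0.037, "dy": -0.0045, "dz": -0.0175, "wx": 45.5, "wy": 0, "wz": 0, "gripper": 1}
  ]
}}

```text
clock: 5.4
position: [572.4, 1.1, 120.8]
ee_rot: [-0.027, 0.708, 0.026, 0.705]
contact_force: [0.2, 0.1, -0.3]
gripper_width: 0.1
```

```bash
python3 - <<'E'
from h import *; from bench import arm,get_image
s=arm.read_state(); print(ypos(s),s["position"],s["contact_force"],s["clock"],s["joints"])
g=get_image("side"); cv2.imwrite("pics/side3.png",cv2.resize(g["img"][185:285,235:365,::-1],None,fx=6,fy=6,interpolation=cv2.INTER_CUBIC))
g=get_image("top"); cv2.imwrite("pics/top3.png",cv2.resize(g["img"][165:260,275:405,::-1],None,fx=6,fy=6,interpolation=cv2.INTER_CUBIC))
p,a=ear(133,gap=9,z=125);print(p,a); rows(s,[(p,a-180)])
E
```

```text
94.31878868446418 [572.38675116   1.06443475 120.8130153 ] [ 0.24888457  0.1194142  -0.26804984] 5.4 [ 2.84628641e-01  4.01094132e-01 -2.69431503e-01 -4.04972625e-04
 -9.04749680e-01 -1.77979832e+00]
[np.float64(530.926484427277), np.float64(41.427267052104234), 125] 94.26805304915634
d [-0.004, 0.0434, -0.0383] w [-179.9, -0.1, -0.4]
```

View pics/side3.png

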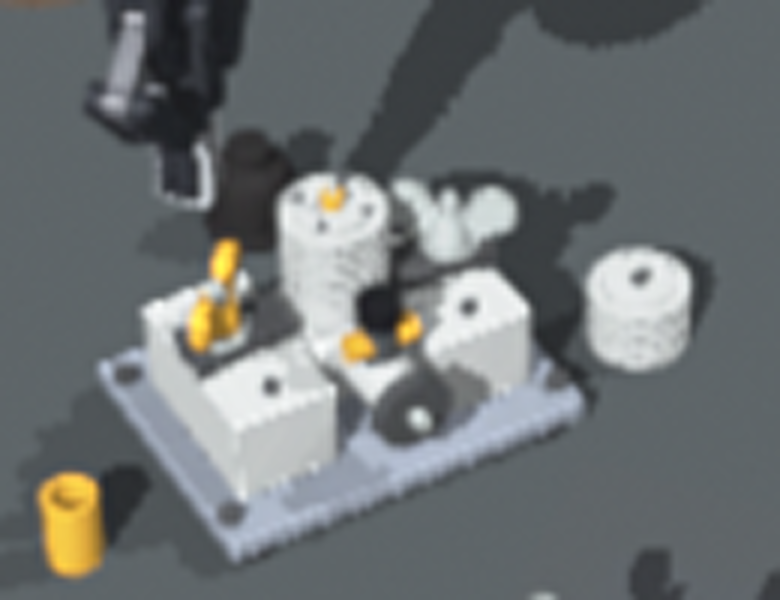

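View pics/top3.png

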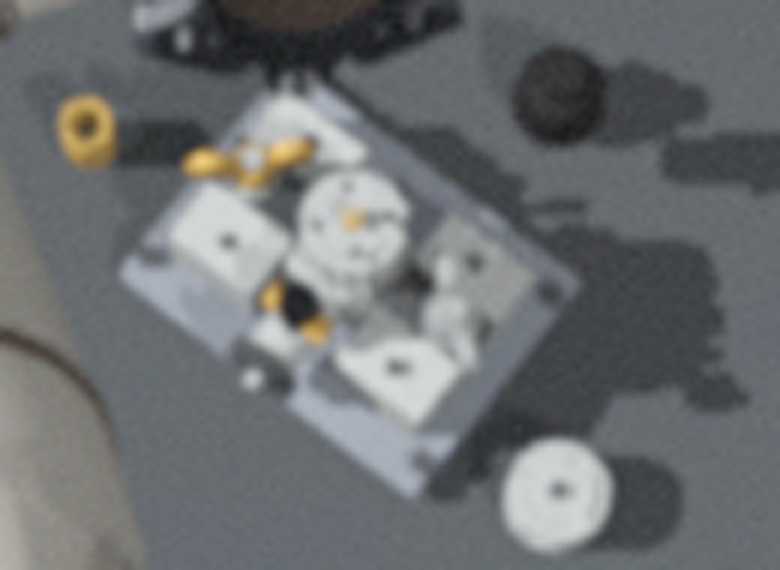

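```bash
cat > nut.py <<'E'
from h import *
T=lambda x,y:np.array((275+(x+.5)/6-.5,165+(y+.5)/6-.5)); S=lambda x,y:np.array((235+(x+.5)/6-.5,185+(y+.5)/6-.5))
def nut(obs,lift=1.,a0=-1.5):
  def g(q):
    return np.ravel([proj(c,[q[1]+s*17*np.cos(q[0]),q[2]+s*17*np.sin(q[0]),86+lift])[0]-o for c,s,o in obs])
  z=least_squares(g,[a0,555,21]).x; print("world",np.degrees(z[0]),"stand",np.degrees(z[0]-YAW),z[1:],np.round(g(z),1))
E
python3 - <<'E'
from nut import *
nut([("top",1,T(292,150)),("top",-1,T(205,162)),("side",1,S(225,260)),("side",-1,S(200,320))])
E
```

```text
world -82.15400094370493 stand -43.42205399286128 [556.31966334  20.13576402] [ 0.  -1.1  0.9 -1.1  0.8  1.4  0.7  1. ]
```

Emit:
{"api": "arm_command", "payload": {
  "rows": [
    {"dx": -0.01, "dy": 0.012, "dz": -0.01, "wx": -8.5, "wy": 0, "wz": 0, "gripper": 1},
    {"dx": -0.01, "dy": 0.023, "dz": -0.02, "wx": -17, "wy": 0, "wz": 0, "gripper": 1},
    {"dx": -0.01, "dy": 0.034, "dz": -0.03, "wx": -25.5, "wy": 0, "wz": 0, "gripper": 1},
    {"dx": -0.01, "dy": 0.043, "dz": -0.038, "wx": -34, "wy": 0, "wz": 0, "gripper": 1},
    {"dx": -0.01, "dy": 0.043, "dz": -0.042, "wx": -42.5, "wy": 0, "wz": 0, "gripper": 1},
    {"dx": -0.01, "dy": 0.043, "dz": -0.042, "wx": -51, "wy": 0, "wz": 0, "gripper": 1},
    {"dx": -0.01, "dy": 0.043, "dz": -0.042, "wx": -59.5, "wy": 0, "wz": 0, "gripper": 1},
    {"dx": -0.01, "dy": 0.043, "dz": -0.042, "wx": -68, "wy": 0, "wz": 0, "gripper": 1}
  ]
}}

```text
clock: 6.3
position: [534.4, 42.1, 139.5]
ee_rot: [-0.424, 0.563, 0.418, 0.574]
contact_force: [0.6, -0.6, -0.1]
gripper_width: 0.2
```

Emit:
{"api": "arm_command", "payload": {
  "rows": [
    {"dx": 0, "dy": 0, "dz": 0, "wx": -8.5, "wy": 0, "wz": 0, "gripper": 1},
    {"dx": 0, "dy": 0, "dz": 0, "wx": -17, "wy": 0, "wz": 0, "gripper": 1},
    {"dx": 0, "dy": 0, "dz": 0, "wx": -25.5, "wy": 0, "wz": 0, "gripper": 1},
    {"dx": 0, "dy": 0, "dz": 0, "wx": -34, "wy": 0, "wz": 0, "gripper": 1},
    {"dx": 0, "dy": 0, "dz": 0, "wx": -42.5, "wy": 0, "wz": 0, "gripper": 1},
    {"dx": 0, "dy": 0, "dz": 0, "wx": -51, "wy": 0, "wz": 0, "gripper": 1},
    {"dx": 0, "dy": 0, "dz": 0, "wx": -59.5, "wy": 0, "wz": 0, "gripper": 1},
    {"dx": 0, "dy": 0, "dz": 0, "wx": -68, "wy": 0, "wz": 0, "gripper": 1}
  ]
}}

```text
clock: 7.1
position: [534.9, 42.4, 139.8]
ee_rot: [0.674, -0.23, -0.662, -0.235]
contact_force: [0.2, -0.4, 0.6]
gripper_width: -0.1
```

```bash
python3 - <<'E'
from h import *; from bench import arm
s=arm.read_state(); print(ypos(s),s["position"],s["contact_force"],s["clock"],s["joints"])
for z in(125,87):
  p,a=ear(139,gap=8,z=z);print(p,a); rows(s,[(p,a-180)])
E
```

```text
-128.3934539106956 [534.92776671  42.40020164 139.75382894] [ 0.21848771 -0.40266893  0.59325041] 7.1 [ 0.38413692  0.31434773 -0.3533135   0.00590946 -0.88515131  0.51278054]
[np.float64(529.9307601571246), np.float64(38.926081740122825), 125] 100.26805304915635
d [0.0147, 0.006, 0.0019] w [-48.7, -1.0, 0.4]
[np.float64(529.9307601571246), np.float64(38.926081740122825), 87] 100.26805304915635
d [0.0526, 0.0065, 0.0024] w [-48.7, -1.0, 0.4]
```

Emit:
{"api": "arm_command", "payload": {
  "rows": [
    {"dx": 0, "dy": 0.006, "dz": 0.002, "wx": -8.5, "wy": -0.5, "wz": 0.2, "gripper": 1},
    {"dx": 0, "dy": 0.006, "dz": 0.002, "wx": -17, "wy": -1, "wz": 0.4, "gripper": 1},
    {"dx": 0, "dy": 0.006, "dz": 0.002, "wx": -25.5, "wy": -1, "wz": 0.4, "gripper": 1},
    {"dx": 0.01, "dy": 0.006, "dz": 0.002, "wx": -34, "wy": -1, "wz": 0.4, "gripper": 1},
    {"dx": 0.02, "dy": 0.006, "dz": 0.002, "wx": -42, "wy": -1, "wz": 0.4, "gripper": 1},
    {"dx": 0.035, "dy": 0.0065, "dz": 0.0024, "wx": -48.7, "wy": -1, "wz": 0.4, "gripper": 1},
    {"dx": 0.048, "dy": 0.0065, "dz": 0.0024, "wx": -48.7, "wy": -1, "wz": 0.4, "gripper": 1},
    {"dx": 0.0525, "dy": 0.0065, "dz": 0.0024, "wx": -48.7, "wy": -1, "wz": 0.4, "gripper": 1}
  ]
}}

```text
clock: 7.9
position: [529.7, 38.9, 86.1]
ee_rot: [-0.704, -0.064, 0.705, -0.064]
contact_force: [0.1, 0.1, 0.2]
gripper_width: 0.0
```

```bash
python3 - <<'E'
from h import *; from bench import arm
s=arm.read_state(); print(ypos(s),s["position"],s["contact_force"],s["clock"],s["joints"])
T=[]
for phi in [137,129,121,113,105,97,89,81]:
    p,a=ear(phi,gap=0); T.append((p,a-180))
rows(s,T)
E
```

```text
-79.55248534090788 [529.72034421  38.88597449  86.06549864] [0.09934805 0.08712818 0.17613246] 7.9 [ 3.78835504e-01  3.83227370e-01 -4.10559141e-01 -8.45247246e-05
 -7.78414115e-01  1.37436443e+00]
d [-0.0009, -0.0004, -0.009] w [2.2, 0.1, -0.0]
d [-0.001, -0.0021, -0.0123] w [10.2, 0.1, -0.0]
d [-0.001, -0.0032, -0.0157] w [18.2, 0.1, -0.0]
d [-0.001, -0.0039, -0.0193] w [26.2, 0.1, -0.0]
d [-0.001, -0.004, -0.0229] w [34.2, 0.1, -0.0]
d [-0.001, -0.0036, -0.0265] w [42.2, 0.1, -0.0]
d [-0.001, -0.0028, -0.0301] w [50.2, 0.1, -0.0]
d [-0.001, -0.0014, -0.0335] w [58.2, 0.1, -0.1]
```

Emit:
{"api": "arm_command", "payload": {
  "rows": [
    {"dx": 0, "dy": -0.0004, "dz": -0.009, "wx": 2, "wy": 0, "wz": 0, "gripper": 1},
    {"dx": 0, "dy": -0.0021, "dz": -0.0123, "wx": 10, "wy": 0, "wz": 0, "gripper": 1},
    {"dx": 0, "dy": -0.0032, "dz": -0.0157, "wx": 18, "wy": 0, "wz": 0, "gripper": 1},
    {"dx": 0, "dy": -0.0039, "dz": -0.0193, "wx": 26, "wy": 0, "wz": 0, "gripper": 1},
    {"dx": 0, "dy": -0.004, "dz": -0.0229, "wx": 34, "wy": 0, "wz": 0, "gripper": 1},
    {"dx": 0, "dy": -0.0036, "dz": -0.0265, "wx": 42, "wy": 0, "wz": 0, "gripper": 1},
    {"dx": 0, "dy": -0.0028, "dz": -0.0301, "wx": 50, "wy": 0, "wz": 0, "gripper": 1},
    {"dx": 0, "dy": -0.0014, "dz": -0.0335, "wx": 58, "wy": 0, "wz": 0, "gripper": 1}
  ]
}}

```text
clock: 8.7
position: [563.1, 46.6, 86.5]
ee_rot: [-0.646, 0.287, 0.647, 0.287]
contact_force: [-1.7, 1.1, -1.0]
gripper_width: -0.1
```

```bash
python3 - <<'E'
from h import *; from bench import arm
s=arm.read_state(); print(ypos(s),s["position"],s["contact_force"],s["clock"],s["joints"])
T=[]
for phi in [73,65,57,49,41,37,34,31]:
    p,a=ear(phi,gap=0,z=86.5); T.append((p,a-180))
rows(s,T)
E
```

```text
-137.88275034126147 [563.10695828  46.64450594  86.54908038] [-1.73405737  1.13551988 -1.03219612] 8.7 [ 3.69285700e-01  4.30544099e-01 -3.26468982e-01 -2.16366961e-04
 -8.15015045e-01  3.65947151e-01]
d [0.0, -0.001, -0.0029] w [7.8, 0.0, -0.1]
d [0.0, -0.0023, -0.0063] w [15.8, 0.0, -0.1]
d [0.0, -0.0031, -0.0099] w [23.8, 0.0, -0.1]
d [0.0, -0.0034, -0.0135] w [31.8, 0.0, -0.1]
d [0.0, -0.0032, -0.0171] w [39.8, 0.0, -0.1]
d [0.0, -0.0029, -0.0189] w [43.8, 0.0, -0.1]
d [0.0, -0.0026, -0.0202] w [46.8, 0.0, -0.1]
d [0.0, -0.0022, -0.0216] w [49.8, 0.0, -0.1]
```

Emit:
{"api": "arm_command", "payload": {
  "rows": [
    {"dx": 0, "dy": -0.001, "dz": -0.0029, "wx": 8, "wy": 0, "wz": 0, "gripper": 1},
    {"dx": 0, "dy": -0.0023, "dz": -0.0063, "wx": 16, "wy": 0, "wz": 0, "gripper": 1},
    {"dx": 0, "dy": -0.0031, "dz": -0.0099, "wx": 24, "wy": 0, "wz": 0, "gripper": 1},
    {"dx": 0, "dy": -0.0034, "dz": -0.0135, "wx": 32, "wy": 0, "wz": 0, "gripper": 1},
    {"dx": 0, "dy": -0.0032, "dz": -0.0171, "wx": 40, "wy": 0, "wz": 0, "gripper": 1},
    {"dx": 0, "dy": -0.0029, "dz": -0.0189, "wx": 44, "wy": 0, "wz": 0, "gripper": 1},
    {"dx": 0, "dy": -0.0026, "dz": -0.0202, "wx": 47, "wy": 0, "wz": 0, "gripper": 1},
    {"dx": 0, "dy": -0.0022, "dz": -0.0216, "wx": 50, "wy": 0, "wz": 0, "gripper": 1}
  ]
}}

```text
clock: 9.5
position: [580.7, 32.6, 87.4]
ee_rot: [-0.464, 0.533, 0.464, 0.534]
contact_force: [0.4, 0.9, -0.8]
gripper_width: -0.2
```

```bash
python3 - <<'E'
from h import *; from bench import arm
s=arm.read_state(); print(ypos(s),s["position"],s["contact_force"],s["wrist_torque"],s["clock"])
T=[]
for phi in [30,29,28,27,26,25,24,23]:
    p,a=ear(phi,gap=0,z=86.5); T.append((p,a-180))
rows(s,T)
E
```

```text
171.9969528440379 [580.70680951  32.57857096  87.37482754] [ 0.43333684  0.93595115 -0.76008447] [0.25505006 0.02211727 0.00425599] 9.5
d [0.0009, 0.0012, -0.0011] w [0.7, 0.0, 0.1]
d [0.0009, 0.001, -0.0014] w [1.7, 0.0, 0.1]
d [0.0009, 0.0007, -0.0018] w [2.7, 0.0, 0.1]
d [0.0009, 0.0005, -0.0022] w [3.7, 0.0, 0.1]
d [0.0009, 0.0003, -0.0026] w [4.7, 0.0, 0.1]
d [0.0009, 0.0001, -0.003] w [5.7, 0.0, 0.1]
d [0.0009, -0.0001, -0.0035] w [6.7, 0.0, 0.1]
d [0.0009, -0.0003, -0.0039] w [7.7, 0.0, 0.1]
```

Small steps past the angle where it would stop if the nut were a half-turn less unscrewed.

Emit:
{"api": "arm_command", "payload": {
  "rows": [
    {"dx": 0, "dy": 0.001, "dz": -0.001, "wx": 1, "wy": 0, "wz": 0, "gripper": 1},
    {"dx": 0, "dy": 0.001, "dz": -0.0014, "wx": 2, "wy": 0, "wz": 0, "gripper": 1},
    {"dx": 0, "dy": 0.0007, "dz": -0.0018, "wx": 3, "wy": 0, "wz": 0, "gripper": 1},
    {"dx": 0, "dy": 0.0005, "dz": -0.0022, "wx": 4, "wy": 0, "wz": 0, "gripper": 1},
    {"dx": 0, "dy": 0.0003, "dz": -0.0026, "wx": 5, "wy": 0, "wz": 0, "gripper": 1},
    {"dx": 0, "dy": 0.0001, "dz": -0.003, "wx": 6, "wy": 0, "wz": 0, "gripper": 1},
    {"dx": 0, "dy": -0.0001, "dz": -0.0035, "wx": 7, "wy": 0, "wz": 0, "gripper": 1},
    {"dx": 0, "dy": -0.0003, "dz": -0.0039, "wx": 7.7, "wy": 0, "wz": 0, "gripper": 1}
  ]
}}

```text
clock: 10.3
position: [580.5, 28.6, 87.4]
ee_rot: [-0.427, 0.563, 0.427, 0.564]
contact_force: [0.1, 0.5, 1.1]
gripper_width: 0.1
```

```bash
python3 - <<'E'
from h import *; from bench import arm
s=arm.read_state(); print(ypos(s),s["position"],s["contact_force"],s["wrist_torque"],s["clock"])
T=[]
for phi in [21,18,14,8,2,-6,-14,-22]:
    p,a=ear(phi,gap=0,z=86.5); T.append((p,a-180))
rows(s,T)
E
```

```text
164.22758408200903 [580.45687236  28.62275301  87.3823999 ] [0.08625945 0.49293126 1.06673441] [ 0.20873301 -0.19787515 -0.02588239] 10.3
d [0.0009, -0.0005, -0.0007] w [2.0, 0.0, 0.0]
d [0.0009, -0.0011, -0.0019] w [5.0, 0.0, 0.0]
d [0.0009, -0.0019, -0.0035] w [9.0, 0.0, 0.0]
d [0.0009, -0.0029, -0.0061] w [15.0, 0.0, 0.0]
d [0.0009, -0.0036, -0.0087] w [21.0, 0.0, 0.0]
d [0.0009, -0.004, -0.0123] w [29.0, 0.1, 0.0]
d [0.0009, -0.004, -0.016] w [37.0, 0.1, 0.0]
d [0.0009, -0.0035, -0.0196] w [45.0, 0.1, 0.0]
```

Emit:
{"api": "arm_command", "payload": {
  "rows": [
    {"dx": 0.0005, "dy": -0.0003, "dz": -0.0004, "wx": 1, "wy": 0, "wz": 0, "gripper": 1},
    {"dx": 0.0005, "dy": -0.0005, "dz": -0.0007, "wx": 2, "wy": 0, "wz": 0, "gripper": 1},
    {"dx": 0.0005, "dy": -0.0007, "dz": -0.0011, "wx": 3, "wy": 0, "wz": 0, "gripper": 1},
    {"dx": 0.0005, "dy": -0.0009, "dz": -0.0015, "wx": 4, "wy": 0, "wz": 0, "gripper": 1},
    {"dx": 0.0005, "dy": -0.0011, "dz": -0.0019, "wx": 5, "wy": 0, "wz": 0, "gripper": 1},
    {"dx": 0.0005, "dy": -0.0013, "dz": -0.0023, "wx": 6, "wy": 0, "wz": 0, "gripper": 1},
    {"dx": 0.0005, "dy": -0.0015, "dz": -0.0027, "wx": 7, "wy": 0, "wz": 0, "gripper": 1},
    {"dx": 0.0005, "dy": -0.0017, "dz": -0.0031, "wx": 8, "wy": 0, "wz": 0, "gripper": 1}
  ]
}}

```text
clock: 11.1
position: [581.3, 25.1, 86.9]
ee_rot: [-0.386, 0.592, 0.386, 0.593]
contact_force: [0.5, 0.8, 0.1]
gripper_width: 0.0
```

```bash
python3 - <<'E'
from h import *; from bench import arm
s=arm.read_state(); print(ypos(s),s["position"],s["contact_force"],s["wrist_torque"],s["clock"])
T=[]
for phi in [9,2,-6,-14,-22,-30,-38,-46]:
    p,a=ear(phi,gap=0,z=86.5); T.append((p,a-180))
rows(s,T)
E
```

```text
156.1496125257837 [581.27196109  25.14448005  86.85378444] [0.52687888 0.75457297 0.10914117] [ 0.19606966 -0.22382805  0.01872913] 11.1
d [0.0004, -0.0013, -0.0024] w [5.9, 0.0, 0.0]
d [0.0004, -0.0026, -0.0053] w [12.9, 0.1, 0.0]
d [0.0003, -0.0036, -0.0088] w [20.9, 0.1, 0.0]
d [0.0003, -0.004, -0.0124] w [28.9, 0.1, 0.0]
d [0.0003, -0.004, -0.016] w [36.9, 0.1, 0.0]
d [0.0003, -0.0035, -0.0196] w [44.9, 0.1, 0.0]
d [0.0003, -0.0025, -0.0231] w [52.9, 0.1, 0.0]
d [0.0003, -0.001, -0.0264] w [60.9, 0.1, 0.0]
```

No stop here, so the nut started at about 7.86 rad. I finish the stroke.

Emit:
{"api": "arm_command", "payload": {
  "rows": [
    {"dx": 0, "dy": -0.0013, "dz": -0.0024, "wx": 6, "wy": 0, "wz": 0, "gripper": 1},
    {"dx": 0, "dy": -0.0026, "dz": -0.0053, "wx": 13, "wy": 0, "wz": 0, "gripper": 1},
    {"dx": 0, "dy": -0.0036, "dz": -0.0088, "wx": 21, "wy": 0, "wz": 0, "gripper": 1},
    {"dx": 0, "dy": -0.004, "dz": -0.0124, "wx": 29, "wy": 0, "wz": 0, "gripper": 1},
    {"dx": 0, "dy": -0.004, "dz": -0.016, "wx": 37, "wy": 0, "wz": 0, "gripper": 1},
    {"dx": 0, "dy": -0.0035, "dz": -0.0196, "wx": 45, "wy": 0, "wz": 0, "gripper": 1},
    {"dx": 0, "dy": -0.0025, "dz": -0.0231, "wx": 53, "wy": 0, "wz": 0, "gripper": 1},
    {"dx": 0, "dy": -0.001, "dz": -0.0264, "wx": 61, "wy": 0, "wz": 0, "gripper": 1}
  ]
}}

```text
clock: 11.9
position: [571.6, 0.2, 86.9]
ee_rot: [-0.029, 0.706, 0.029, 0.707]
contact_force: [1.3, -0.4, 0.2]
gripper_width: 0.0
```

```bash
python3 - <<'E'
from h import *; from bench import arm
s=arm.read_state(); print(ypos(s),s["position"],s["contact_force"],s["wrist_torque"],s["clock"])
p,a=ear(-46,gap=3,z=87); q,b=ear(-46,gap=5,z=130);rows(s,[(p,a-180),(q,b-180)])
q,b=ear(137,gap=9,z=135);rows(s,[(q,b-180)])
E
```

```text
94.77512794440246 [5.71569531e+02 1.69952659e-01 8.68535639e+01] [ 1.26240965 -0.41065283  0.155732  ] [-0.16066    -0.2722686   0.00378094] 11.9
d [-0.0001, 0.0004, 0.0029] w [-0.5, 0.1, 0.0]
d [-0.0431, 0.0005, 0.005] w [-0.5, 0.1, 0.0]
d [-0.0482, 0.0429, -0.0385] w [176.5, 0.0, -0.1]
```

Emit:
{"api": "arm_command", "payload": {
  "rows": [
    {"dx": 0, "dy": 0.0005, "dz": 0.004, "wx": 0, "wy": 0, "wz": 0, "gripper": 1},
    {"dx": -0.02, "dy": 0.0005, "dz": 0.005, "wx": 0, "wy": 0, "wz": 0, "gripper": 1},
    {"dx": -0.05, "dy": 0.0005, "dz": 0.005, "wx": 0, "wy": 0, "wz": 0, "gripper": 1},
    {"dx": -0.05, "dy": 0.01, "dz": -0.005, "wx": -8.5, "wy": 0, "wz": 0, "gripper": 1},
    {"dx": -0.05, "dy": 0.02, "dz": -0.015, "wx": -17, "wy": 0, "wz": 0, "gripper": 1},
    {"dx": -0.05, "dy": 0.032, "dz": -0.027, "wx": -25.5, "wy": 0, "wz": 0, "gripper": 1},
    {"dx": -0.05, "dy": 0.043, "dz": -0.0385, "wx": -34, "wy": 0, "wz": 0, "gripper": 1},
    {"dx": -0.05, "dy": 0.043, "dz": -0.0385, "wx": -42.5, "wy": 0, "wz": 0, "gripper": 1}
  ]
}}

```text
clock: 12.7
position: [528.2, 40.5, 136.9]
ee_rot: [-0.287, 0.646, 0.287, 0.646]
contact_force: [0.0, -0.4, -0.2]
gripper_width: -0.1
```

Emit:
{"api": "arm_command", "payload": {
  "rows": [
    {"dx": 0, "dy": 0, "dz": 0, "wx": -8.5, "wy": 0, "wz": 0, "gripper": 1},
    {"dx": 0, "dy": 0, "dz": 0, "wx": -17, "wy": 0, "wz": 0, "gripper": 1},
    {"dx": 0, "dy": 0, "dz": 0, "wx": -25.5, "wy": 0, "wz": 0, "gripper": 1},
    {"dx": 0, "dy": 0, "dz": 0, "wx": -34, "wy": 0, "wz": 0, "gripper": 1},
    {"dx": 0, "dy": 0, "dz": 0, "wx": -42.5, "wy": 0, "wz": 0, "gripper": 1},
    {"dx": 0, "dy": 0, "dz": 0, "wx": -51, "wy": 0, "wz": 0, "gripper": 1},
    {"dx": 0, "dy": 0, "dz": 0, "wx": -59.5, "wy": 0, "wz": 0, "gripper": 1},
    {"dx": 0, "dy": 0, "dz": 0, "wx": -68, "wy": 0, "wz": 0, "gripper": 1}
  ]
}}

```text
clock: 13.5
position: [528.2, 40.5, 136.8]
ee_rot: [-0.601, 0.373, 0.601, 0.372]
contact_force: [-0.3, -0.4, 0.4]
gripper_width: 0.2
```

```bash
python3 - <<'E'
from h import *; from bench import arm,get_image
s=arm.read_state(); print(ypos(s),s["position"],s["contact_force"],s["clock"],s["joints"])
g=get_image("side"); cv2.imwrite("pics/side4.png",cv2.resize(g["img"][185:285,235:365,::-1],None,fx=6,fy=6,interpolation=cv2.INTER_CUBIC))
p,a=ear(139,gap=8,z=86);print(p,a); rows(s,[(p,a-180)])
E
```

```text
-153.636703935782 [528.15058142  40.47442922 136.75274564] [-0.30612352 -0.37136977  0.3710753 ] 13.5 [ 3.82964548e-01  3.16143549e-01 -3.57268848e-01  5.38172129e-05
 -8.98522694e-01  7.71282039e-02]
[np.float64(529.9307601571246), np.float64(38.926081740122825), 86] 100.26805304915635
d [0.0508, -0.001, -0.0022] w [-73.9, 0.0, -0.1]
```

View pics/side4.png

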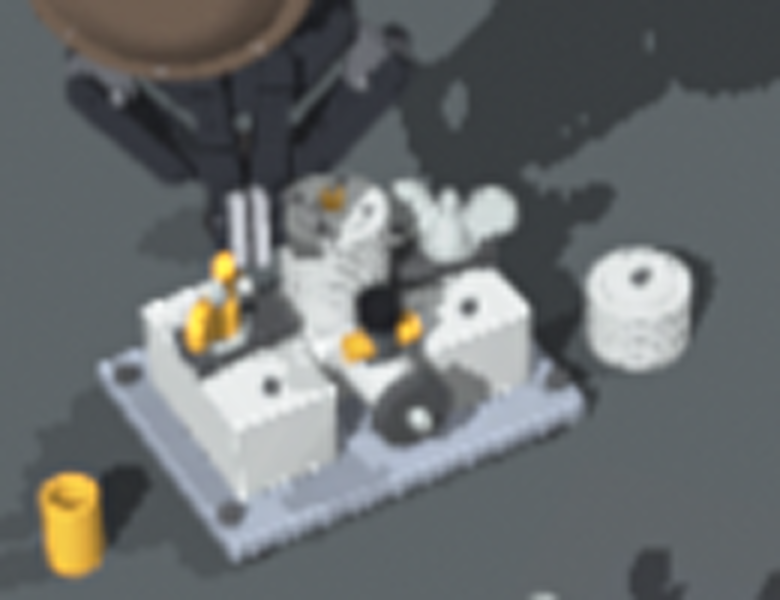

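Emit:
{"api": "arm_command", "payload": {
  "rows": [
    {"dx": 0, "dy": -0.001, "dz": -0.002, "wx": -8.5, "wy": 0, "wz": 0, "gripper": 1},
    {"dx": 0, "dy": -0.001, "dz": -0.002, "wx": -17, "wy": 0, "wz": 0, "gripper": 1},
    {"dx": 0, "dy": -0.001, "dz": -0.002, "wx": -25.5, "wy": 0, "wz": 0, "gripper": 1},
    {"dx": 0, "dy": -0.001, "dz": -0.002, "wx": -34, "wy": 0, "wz": 0, "gripper": 1},
    {"dx": 0, "dy": -0.001, "dz": -0.002, "wx": -42.5, "wy": 0, "wz": 0, "gripper": 1},
    {"dx": 0.005, "dy": -0.001, "dz": -0.002, "wx": -51, "wy": 0, "wz": 0, "gripper": 1},
    {"dx": 0.01, "dy": -0.001, "dz": -0.002, "wx": -59.5, "wy": 0, "wz": 0, "gripper": 1},
    {"dx": 0.02, "dy": -0.001, "dz": -0.002, "wx": -68, "wy": 0, "wz": 0, "gripper": 1}
  ]
}}

```text
clock: 14.35
position: [530.5, 39.3, 117.2]
ee_rot: [0.707, 0.03, -0.706, 0.03]
contact_force: [-1.0, 0.1, -1.1]
gripper_width: 0.1
```

```bash
python3 - <<'E'
from h import *; from bench import arm
s=arm.read_state(); print(ypos(s),s["position"],s["contact_force"],s["clock"],s["joints"])
T=[]
p,a=ear(139,gap=8,z=86); T.append((p,a-180))
for phi in [137,129,121,113,105]:
    p,a=ear(phi,gap=0,z=86); T.append((p,a-180))
rows(s,T)
E
```

```text
-85.090354764166 [530.50204271  39.29704055 117.16119138] [-0.97317411  0.07358341 -1.05782449] 14.35 [ 3.79233400e-01  3.42821278e-01 -3.76195098e-01  4.08141480e-04
 -8.51643487e-01  1.27698359e+00]
d [0.0312, 0.0003, 0.0006] w [-5.4, -0.0, -0.0]
d [0.0312, -0.001, -0.0081] w [-3.4, -0.0, -0.0]
d [0.0312, -0.0029, -0.0112] w [4.6, -0.0, -0.0]
d [0.0312, -0.0044, -0.0145] w [12.6, -0.0, -0.0]
d [0.0312, -0.0054, -0.018] w [20.6, -0.0, -0.0]
d [0.0312, -0.0059, -0.0216] w [28.6, -0.0, -0.0]
```

Emit:
{"api": "arm_command", "payload": {
  "rows": [
    {"dx": 0.015, "dy": 0, "dz": 0.0005, "wx": -5, "wy": 0, "wz": 0, "gripper": 1},
    {"dx": 0.031, "dy": 0, "dz": 0.0005, "wx": -5, "wy": 0, "wz": 0, "gripper": 1},
    {"dx": 0.031, "dy": 0, "dz": 0.0005, "wx": -5, "wy": 0, "wz": 0, "gripper": 1},
    {"dx": 0.031, "dy": -0.001, "dz": -0.008, "wx": -3.4, "wy": 0, "wz": 0, "gripper": 1},
    {"dx": 0.031, "dy": -0.0029, "dz": -0.0112, "wx": 4.6, "wy": 0, "wz": 0, "gripper": 1},
    {"dx": 0.031, "dy": -0.0044, "dz": -0.0145, "wx": 12.6, "wy": 0, "wz": 0, "gripper": 1},
    {"dx": 0.031, "dy": -0.0054, "dz": -0.018, "wx": 20.6, "wy": 0, "wz": 0, "gripper": 1},
    {"dx": 0.031, "dy": -0.0059, "dz": -0.0216, "wx": 28.6, "wy": 0, "wz": 0, "gripper": 1}
  ]
}}

```text
clock: 15.15
position: [552.1, 47.2, 87.0]
ee_rot: [0.692, -0.148, -0.691, -0.148]
contact_force: [-1.8, -0.4, -0.3]
gripper_width: 0.2
```

```bash
python3 - <<'E'
from h import *; from bench import arm
s=arm.read_state(); print(ypos(s),s["position"],s["contact_force"],s["wrist_torque"],s["clock"])
T=[]
for phi in [97,89,81,73,65,57,49,43]:
    p,a=ear(phi,gap=0,z=86); T.append((p,a-180))
rows(s,T)
E
```

```text
-114.1020280234381 [552.07608714  47.16547072  86.95959627] [-1.8230393  -0.44665474 -0.33570497] [-0.0475605   0.41115021  0.0090707 ] 15.15
d [0.001, -0.0014, -0.0028] w [7.6, -0.0, -0.0]
d [0.001, -0.0027, -0.0062] w [15.6, -0.0, -0.0]
d [0.001, -0.0035, -0.0097] w [23.6, -0.0, -0.0]
d [0.001, -0.0038, -0.0133] w [31.6, -0.0, -0.0]
d [0.001, -0.0036, -0.017] w [39.6, -0.0, -0.0]
d [0.001, -0.0029, -0.0205] w [47.6, -0.0, -0.0]
d [0.001, -0.0017, -0.024] w [55.6, -0.0, 0.0]
d [0.001, -0.0005, -0.0264] w [61.6, -0.0, 0.0]
```

Emit:
{"api": "arm_command", "payload": {
  "rows": [
    {"dx": 0.001, "dy": -0.0014, "dz": -0.0028, "wx": 7.6, "wy": 0, "wz": 0, "gripper": 1},
    {"dx": 0.001, "dy": -0.0027, "dz": -0.0062, "wx": 15.6, "wy": 0, "wz": 0, "gripper": 1},
    {"dx": 0.001, "dy": -0.0035, "dz": -0.0097, "wx": 23.6, "wy": 0, "wz": 0, "gripper": 1},
    {"dx": 0.001, "dy": -0.0038, "dz": -0.0133, "wx": 31.6, "wy": 0, "wz": 0, "gripper": 1},
    {"dx": 0.001, "dy": -0.0036, "dz": -0.017, "wx": 39.6, "wy": 0, "wz": 0, "gripper": 1},
    {"dx": 0.001, "dy": -0.0029, "dz": -0.0205, "wx": 47.6, "wy": 0, "wz": 0, "gripper": 1},
    {"dx": 0.001, "dy": -0.0017, "dz": -0.024, "wx": 55.6, "wy": 0, "wz": 0, "gripper": 1},
    {"dx": 0.001, "dy": -0.0005, "dz": -0.0264, "wx": 61.6, "wy": 0, "wz": 0, "gripper": 1}
  ]
}}

```text
clock: 15.95
position: [577.6, 37.2, 87.1]
ee_rot: [0.517, -0.482, -0.516, -0.483]
contact_force: [-0.8, 0.4, -0.4]
gripper_width: 0.0
```

```bash
python3 - <<'E'
from h import *; from bench import arm,get_image
s=arm.read_state(); print(ypos(s),s["position"],s["contact_force"],s["wrist_torque"],s["clock"])
T=[]
for phi in [42,41,40,39,38,37,36,35,34,33,32,31,30,29]:
    p,a=ear(phi,gap=0,z=86); T.append((p,a-180))
rows(s,T)
g=get_image("side"); cv2.imwrite("pics/side5.png",cv2.resize(g["img"][185:285,235:365,::-1],None,fx=6,fy=6,interpolation=cv2.INTER_CUBIC))
E
```

```text
-176.05857856145872 [577.64401091  37.15404126  87.0502885 ] [-0.78728699  0.44698424 -0.40701301] [ 0.24839723  0.11761543 -0.01746096] 15.95
d [0.001, 0.001, -0.0007] w [0.7, 0.0, 0.1]
d [0.001, 0.0008, -0.001] w [1.7, 0.0, 0.1]
d [0.001, 0.0006, -0.0014] w [2.7, 0.0, 0.1]
d [0.001, 0.0003, -0.0018] w [3.7, 0.0, 0.1]
d [0.001, 0.0001, -0.0022] w [4.7, 0.0, 0.1]
d [0.001, -0.0001, -0.0026] w [5.7, 0.0, 0.1]
d [0.0011, -0.0003, -0.003] w [6.7, 0.0, 0.1]
d [0.0011, -0.0005, -0.0035] w [7.7, 0.0, 0.1]
d [0.0011, -0.0007, -0.0039] w [8.7, 0.0, 0.1]
d [0.0011, -0.0008, -0.0043] w [9.7, 0.0, 0.1]
d [0.0011, -0.001, -0.0047] w [10.7, 0.0, 0.1]
d [0.0011, -0.0012, -0.0051] w [11.7, 0.0, 0.1]
d [0.0011, -0.0013, -0.0056] w [12.7, 0.0, 0.1]
d [0.0011, -0.0015, -0.006] w [13.7, 0.0, 0.1]
```

View pics/side5.png

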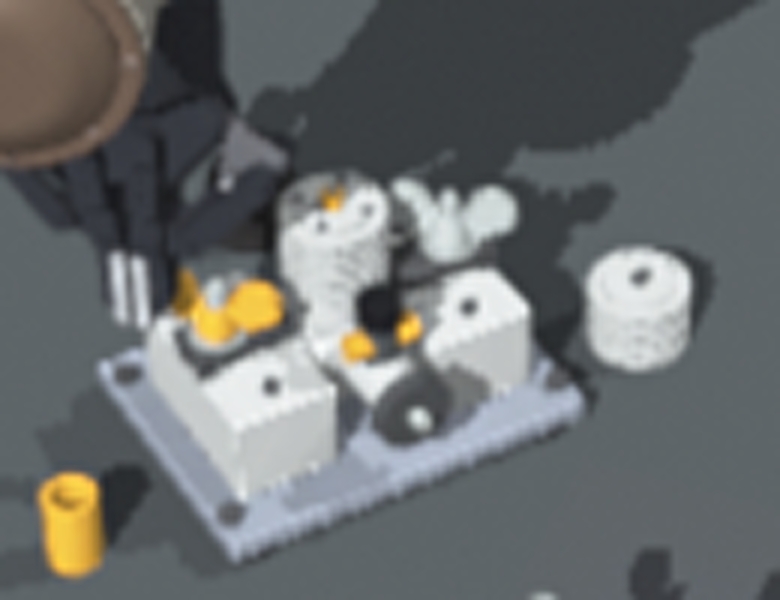

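Emit:
{"api": "arm_command", "payload": {
  "rows": [
    {"dx": 0, "dy": 0.001, "dz": -0.0007, "wx": 0.7, "wy": 0, "wz": 0, "gripper": 1},
    {"dx": 0, "dy": 0.0008, "dz": -0.001, "wx": 1.7, "wy": 0, "wz": 0, "gripper": 1},
    {"dx": 0, "dy": 0.0006, "dz": -0.0014, "wx": 2.7, "wy": 0, "wz": 0, "gripper": 1},
    {"dx": 0, "dy": 0.0003, "dz": -0.0018, "wx": 3.7, "wy": 0, "wz": 0, "gripper": 1},
    {"dx": 0, "dy": 0.0001, "dz": -0.0022, "wx": 4.7, "wy": 0, "wz": 0, "gripper": 1},
    {"dx": 0, "dy": -0.0001, "dz": -0.0026, "wx": 5.7, "wy": 0, "wz": 0, "gripper": 1},
    {"dx": 0, "dy": -0.0003, "dz": -0.003, "wx": 6.7, "wy": 0, "wz": 0, "gripper": 1},
    {"dx": 0, "dy": -0.0005, "dz": -0.0035, "wx": 7.7, "wy": 0, "wz": 0, "gripper": 1}
  ]
}}

```text
clock: 16.8
position: [578.7, 33.5, 87.0]
ee_rot: [-0.483, 0.516, 0.482, 0.518]
contact_force: [-0.1, 0.7, 0.7]
gripper_width: -0.2
```

```bash
python3 - <<'E'
from h import *; from bench import arm
s=arm.read_state(); print(ypos(s),s["position"],s["contact_force"],s["wrist_torque"],s["clock"])
T=[]
for phi in [34,33,32,31,30,29]:
    p,a=ear(phi,gap=0,z=87); T.append((p,a-180))
rows(s,T)
E
```

```text
176.0396168230575 [578.67179045  33.46670937  87.04884906] [-0.07867877  0.70572318  0.69512428] [ 0.27834745 -0.11272408  0.04153634] 16.8
d [0.0, 0.0001, -0.0001] w [0.8, 0.0, 0.1]
d [0.0, -0.0002, -0.0005] w [1.8, 0.0, 0.1]
d [0.0, -0.0004, -0.0009] w [2.8, 0.0, 0.1]
d [0.0, -0.0006, -0.0013] w [3.8, 0.0, 0.1]
d [0.0001, -0.0008, -0.0017] w [4.8, 0.0, 0.1]
d [0.0001, -0.001, -0.0021] w [5.8, 0.0, 0.1]
```

Emit:
{"api": "arm_command", "payload": {
  "rows": [
    {"dx": 0, "dy": 0, "dz": -0.0001, "wx": 0.8, "wy": 0, "wz": 0, "gripper": 1},
    {"dx": 0, "dy": -0.0002, "dz": -0.0005, "wx": 1.8, "wy": 0, "wz": 0, "gripper": 1},
    {"dx": 0, "dy": -0.0003, "dz": -0.0007, "wx": 2.3, "wy": 0, "wz": 0, "gripper": 1},
    {"dx": 0, "dy": -0.0004, "dz": -0.0009, "wx": 2.8, "wy": 0, "wz": 0, "gripper": 1},
    {"dx": 0, "dy": -0.0005, "dz": -0.0011, "wx": 3.3, "wy": 0, "wz": 0, "gripper": 1},
    {"dx": 0, "dy": -0.0006, "dz": -0.0013, "wx": 3.8, "wy": 0, "wz": 0, "gripper": 1},
    {"dx": 0, "dy": -0.0006, "dz": -0.0013, "wx": 3.8, "wy": 0, "wz": 0, "gripper": 1},
    {"dx": 0, "dy": -0.0006, "dz": -0.0013, "wx": 3.8, "wy": 0, "wz": 0, "gripper": 1}
  ]
}}

```text
clock: 17.6
position: [579.1, 32.1, 87.0]
ee_rot: [-0.465, 0.532, 0.465, 0.533]
contact_force: [0.8, 0.8, 0.1]
gripper_width: -0.2
```

```bash
python3 - <<'E'
from h import *; from bench import arm
s=arm.read_state(); print(ypos(s),s["position"],s["contact_force"],s["wrist_torque"],s["clock"])
T=[]
for phi in [30,29,28,27,26,25]:
    p,a=ear(phi,gap=0,z=87); T.append((p,a-180))
rows(s,T)
E
```

```text
172.2381601887403 [579.12925262  32.0893525   87.04606643] [0.81952232 0.77342324 0.06491672] [ 0.26321189 -0.22411505  0.04080751] 17.6
d [0.0, -0.0003, -0.0004] w [1.0, 0.0, 0.1]
d [0.0, -0.0005, -0.0007] w [2.0, 0.0, 0.1]
d [0.0, -0.0008, -0.0011] w [3.0, 0.0, 0.1]
d [0.0, -0.001, -0.0015] w [4.0, 0.0, 0.1]
d [0.0, -0.0012, -0.0019] w [5.0, 0.0, 0.1]
d [0.0, -0.0014, -0.0023] w [6.0, 0.0, 0.1]
```

Emit:
{"api": "arm_command", "payload": {
  "rows": [
    {"dx": 0, "dy": -0.0001, "dz": -0.0002, "wx": 0.5, "wy": 0, "wz": 0, "gripper": 1},
    {"dx": 0, "dy": -0.0003, "dz": -0.0004, "wx": 1, "wy": 0, "wz": 0, "gripper": 1},
    {"dx": 0, "dy": -0.0004, "dz": -0.0005, "wx": 1.5, "wy": 0, "wz": 0, "gripper": 1},
    {"dx": 0, "dy": -0.0005, "dz": -0.0007, "wx": 2, "wy": 0, "wz": 0, "gripper": 1},
    {"dx": 0, "dy": -0.0006, "dz": -0.0009, "wx": 2.5, "wy": 0, "wz": 0, "gripper": 1},
    {"dx": 0, "dy": -0.0008, "dz": -0.0011, "wx": 3, "wy": 0, "wz": 0, "gripper": 1},
    {"dx": 0, "dy": -0.0008, "dz": -0.0011, "wx": 3, "wy": 0, "wz": 0, "gripper": 1},
    {"dx": 0, "dy": -0.0008, "dz": -0.0011, "wx": 3, "wy": 0, "wz": 0, "gripper": 1}
  ]
}}

```text
clock: 18.4
position: [579.7, 30.8, 87.0]
ee_rot: [-0.451, 0.544, 0.45, 0.545]
contact_force: [0.2, 0.8, 0.2]
gripper_width: 0.1
```

```bash
python3 - <<'E'
from h import *; from bench import arm
s=arm.read_state(); print(ypos(s),s["position"],s["contact_force"],s["wrist_torque"],s["clock"])
T=[]
for phi in [27,26,25,24,23,22]:
    p,a=ear(phi,gap=0,z=87); T.append((p,a-180))
rows(s,T)
E
```

```text
169.2352347188201 [579.68785291  30.84533828  87.02490872] [0.15188592 0.75979523 0.19288135] [ 0.17241713 -0.1822229   0.00621475] 18.4
d [0.0, -0.0003, -0.0004] w [1.0, 0.0, 0.1]
d [0.0, -0.0005, -0.0008] w [2.0, 0.0, 0.1]
d [0.0, -0.0007, -0.0012] w [3.0, 0.0, 0.1]
d [0.0, -0.001, -0.0015] w [4.0, 0.0, 0.1]
d [0.0, -0.0012, -0.002] w [5.0, 0.0, 0.1]
d [0.0, -0.0014, -0.0024] w [6.0, 0.0, 0.1]
```

Emit:
{"api": "arm_command", "payload": {
  "rows": [
    {"dx": 0, "dy": -0.0001, "dz": -0.0002, "wx": 0.5, "wy": 0, "wz": 0, "gripper": 1},
    {"dx": 0, "dy": -0.0003, "dz": -0.0004, "wx": 1, "wy": 0, "wz": 0, "gripper": 1},
    {"dx": 0, "dy": -0.0004, "dz": -0.0006, "wx": 1.5, "wy": 0, "wz": 0, "gripper": 1},
    {"dx": 0, "dy": -0.0005, "dz": -0.0008, "wx": 2, "wy": 0, "wz": 0, "gripper": 1},
    {"dx": 0, "dy": -0.0006, "dz": -0.001, "wx": 2.5, "wy": 0, "wz": 0, "gripper": 1},
    {"dx": 0, "dy": -0.0007, "dz": -0.0012, "wx": 3, "wy": 0, "wz": 0, "gripper": 1},
    {"dx": 0, "dy": -0.0007, "dz": -0.0012, "wx": 3, "wy": 0, "wz": 0, "gripper": 1},
    {"dx": 0, "dy": -0.0007, "dz": -0.0012, "wx": 3, "wy": 0, "wz": 0, "gripper": 1}
  ]
}}

```text
clock: 19.2
position: [580.3, 30.1, 87.0]
ee_rot: [-0.437, 0.555, 0.436, 0.557]
contact_force: [0.0, 5.3, -0.5]
gripper_width: -0.3
```

```bash
python3 - <<'E'
from h import *; from bench import arm,get_image
s=arm.read_state(); print(ypos(s),s["position"],s["contact_force"],s["wrist_torque"],s["clock"])
T=[]
for phi in [24,23,22,21,20]:
    p,a=ear(phi,gap=0,z=87); T.append((p,a-180))
rows(s,T)
for c,x,y in(("side",235,185),("top",275,165)):
  g=get_image(c); cv2.imwrite(f"pics/{c}6.png",cv2.resize(g["img"][y:y+95,x:x+130,::-1],None,fx=6,fy=6,interpolation=cv2.INTER_CUBIC))
E
```

```text
166.22605384286933 [580.31087002  30.10655237  87.04349968] [ 0.03465362  5.28855699 -0.50991043] [ 1.55768393 -0.04305218  0.01594293] 19.2
d [0.0, -0.0003, -0.0009] w [1.0, 0.1, 0.1]
d [0.0, -0.0005, -0.0013] w [2.0, 0.1, 0.1]
d [0.0, -0.0007, -0.0017] w [3.0, 0.1, 0.1]
d [0.0, -0.0009, -0.0021] w [4.0, 0.1, 0.1]
d [0.0, -0.0012, -0.0025] w [5.0, 0.1, 0.1]
```

View pics/side6.png

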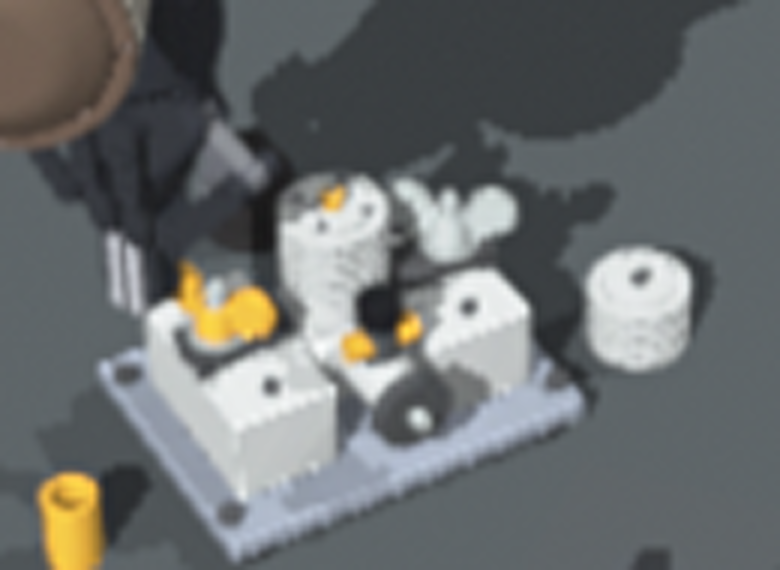

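View pics/top6.png

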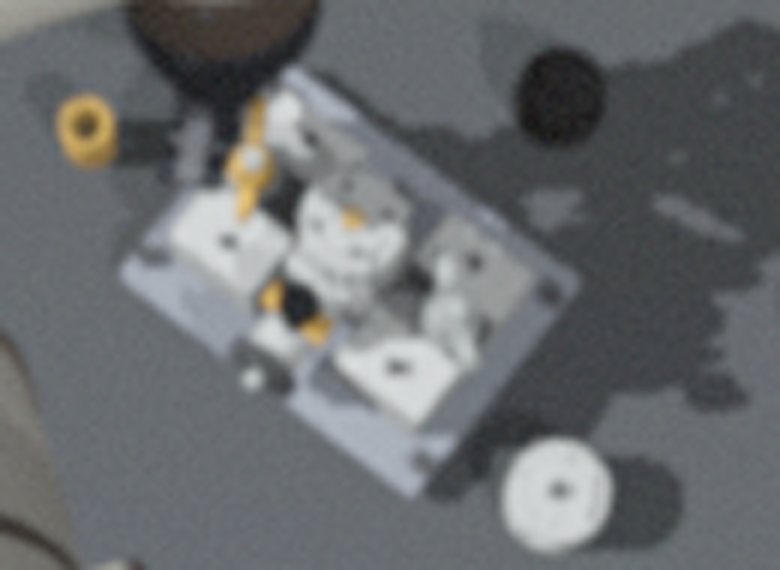

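Emit:
{"api": "arm_command", "payload": {
  "rows": [
    {"dx": 0, "dy": 0, "dz": -0.0003, "wx": 0, "wy": 0, "wz": 0, "gripper": 1},
    {"dx": 0, "dy": 0, "dz": -0.0005, "wx": 0, "wy": 0, "wz": 0, "gripper": 1},
    {"dx": 0, "dy": 0, "dz": -0.0007, "wx": 0, "wy": 0, "wz": 0, "gripper": 1},
    {"dx": 0, "dy": 0, "dz": -0.0008, "wx": 0, "wy": 0, "wz": 0, "gripper": 1},
    {"dx": 0, "dy": 0, "dz": -0.0008, "wx": 0, "wy": 0, "wz": 0, "gripper": 1},
    {"dx": 0, "dy": 0, "dz": -0.0008, "wx": 0, "wy": 0, "wz": 0, "gripper": 1},
    {"dx": 0, "dy": 0, "dz": -0.0008, "wx": 0, "wy": 0, "wz": 0, "gripper": 1},
    {"dx": 0, "dy": 0, "dz": -0.0008, "wx": 0, "wy": 0, "wz": 0, "gripper": 1}
  ]
}}

```text
clock: 20.1
position: [580.3, 30.0, 87.1]
ee_rot: [-0.437, 0.555, 0.436, 0.558]
contact_force: [0.5, 6.3, 0.2]
gripper_width: 0.0
```

The finger is blocked: the force rises and the tip no longer advances. I back off and lift clear.

Emit:
{"api": "arm_command", "payload": {
  "rows": [
    {"dx": 0, "dy": 0, "dz": 0.004, "wx": 0, "wy": 0, "wz": 0, "gripper": 1},
    {"dx": 0, "dy": 0, "dz": 0.01, "wx": 0, "wy": 0, "wz": 0, "gripper": 1},
    {"dx": -0.03, "dy": 0, "dz": 0.01, "wx": 0, "wy": 0, "wz": 0, "gripper": 1},
    {"dx": -0.075, "dy": 0, "dz": 0.01, "wx": 0, "wy": 0, "wz": 0, "gripper": 1},
    {"dx": -0.12, "dy": -0.02, "dz": 0.01, "wx": 0, "wy": 0, "wz": 0, "gripper": 1},
    {"dx": -0.15, "dy": -0.06, "dz": 0.01, "wx": 0, "wy": 0, "wz": 0, "gripper": 1},
    {"dx": -0.15, "dy": -0.08, "dz": 0.01, "wx": 0, "wy": 0, "wz": 0, "gripper": 1},
    {"dx": -0.15, "dy": -0.08, "dz": 0.01, "wx": 0, "wy": 0, "wz": 0, "gripper": 1}
  ]
}}

```text
clock: 20.9
position: [661.7, 19.4, 237.3]
ee_rot: [-0.436, 0.555, 0.435, 0.558]
contact_force: [-0.4, 0.1, -1.4]
gripper_width: -0.1
```

```bash
python3 - <<'E'
from h import *; from bench import arm,get_image
s=arm.read_state(); print(s["position"],s["contact_force"],s["clock"])
im=[]
for c,x,y in(("side",235,185),("top",275,165)):
  g=get_image(c); cv2.imwrite(f"pics/{c}7.png",cv2.resize(g["img"][y:y+95,x:x+130,::-1],None,fx=6,fy=6,interpolation=cv2.INTER_CUBIC)); cv2.imwrite(f"pics/{c}7f.png",g["img"][:,:,::-1])
E
```

```text
[661.68889711  19.4190823  237.28786671] [-0.43006513  0.10426525 -1.42651031] 20.9
```

View pics/side7.png

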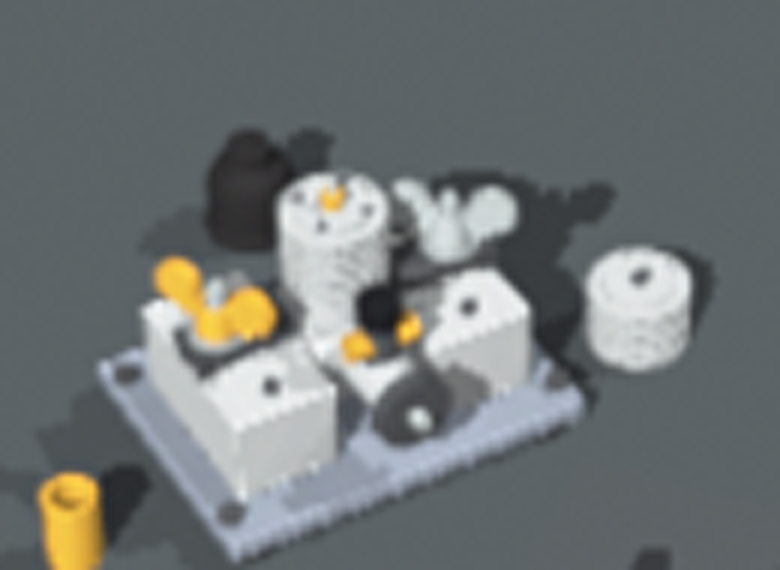

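View pics/top7.png

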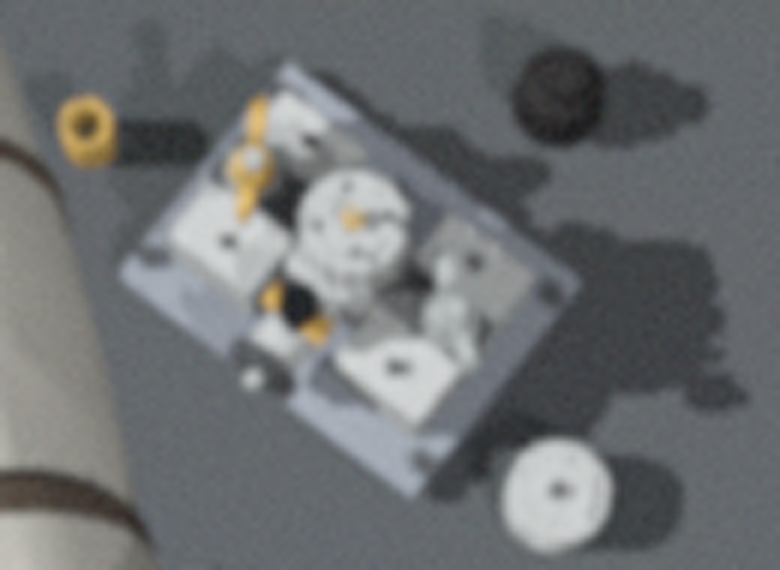

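```bash
python3 - <<'E'
from nut import *
nut([("top",1,T(259,117)),("top",-1,T(246,200)),("side",1,S(177,283)),("side",-1,S(252,313))],lift=0,a0=-.2)
from bench import arm
print(arm.job_done())
E
```

```text
world -8.761633799754469 stand 29.97031315108918 [555.28192421  20.17713822] [-0.3 -0.6 -0.1 -1.3  1.   0.3  0.8  0.2]
the job is handed in; nothing more can be done
None
```

The brass wing nut on the grey holder is down on its stop, and I handed the job in at about 21 s of the 45 s allowed. I pushed its wings clockwise with the closed fingertips in three strokes, about 450° in all.

- **At the stop:** pushing force rose from about 1 N to 5–6 N. The tip did not advance under a further small push.
- **Wing angle:** measured in both pictures after I lifted away, the wings stand at 30° in the holder's axes. Snug is 28.6°, so this agrees within picture accuracy.
- **Half-turn ambiguity:** the first pictures could not tell a start of 4.7 rad from 7.9 rad. I passed the nearer possible stop slowly, there was no resistance, and the nut stopped one half turn later.
- **Surroundings:** by eye, in both views, the holder, spare head, coupler and air filter stand where they did before. I did not look again at the wrench, bottle and screwdriver at the end, but the arm never worked near them.
- **Disagreement:** my fitted positions were off from the pictures by 1–2 pixels, about the stated calibration error. It did not affect the work.

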